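# Shorten the rotor cradle by one hole and lay the rotor in it

## Task

The rotor cradle on the bench is set one hole too long for the shorter of the two rotors: pinch its two spring pins in flush and push the sleeve in towards the bolted foot until both pins click fully out of the very next hole, without ramming the sleeve hard against the pins. Then lay the shorter rotor gently in the cradle's two vees, its iron core midway between them, let go, and leave the longer rotor and everything else on the bench where it is.

Things in the scene. Friction and masses are not known exactly. Their poses are not given: they have to be found in the camera images.
- cradle: Rotor cradle bolted to the bench: grey foot 90 x 90 x 12 mm, a horizontal telescoping square tube along its +x, an upright with a vee at each end. Origin on the bench under the foot's centre, right below the fixed vee; x along the tube from foot to far vee, z up. Tube axis 45 mm above the bench; the 20 mm square inner tube, which carries the pins, is fixed to the foot.
- sleeve: The cradle's outer tube, 25 mm square, 180 mm long, walls 2 mm, 12 mm holes every 40 mm in both side walls; it carries the far vee on a sliding upright. Origin as the cradle's at the start, then moves with it; same axes. At the start it covers x = 62 to 242 mm of the cradle, with holes at 80, 120 (the pins in it), 160 (the next to come) and 200 mm.
- fixed_vee (a point): Axis of a seated 12 mm shaft over the fixed vee, 100 mm above the cradle's origin. Both vees are 90-degree steel notches square to the tube, 10 mm thick along it, 37 mm wide at the top, which is 110 mm above the bench.
- far_vee (a point): The same point of the far vee, on the sleeve: at x = 250 mm of the cradle at the start, 210 mm once the sleeve is in by one hole. 100 mm above the bench.
- sleeve_travel (a joint): How far the sleeve is pushed in towards the foot (the cradle's -x) from its starting hole, m: 0 at the start, 0.040 with the pins in the next hole, end stop 0.050. It drags with about 10 N, and some 8 to 14 N more from 3 to 8 mm while the hole's edges drive the flush pins under the wall. Pins sprung out into a hole stop it dead; about 1 mm of play each way.
- pin_a_travel (a joint): How far the spring pin on the cradle's +y side is pushed in, m: 0 fully out (5 mm proud of the sleeve's wall), 0.005 flush, 0.007 under the wall. Spring: about 1.3 N at 0, 2.6 N flush. The pin is 10 mm thick with a half-round end of 5 mm radius: a pushed sleeve slides over it only when it is pressed nearly flush.
- pin_b_travel (a joint): The same for the other pin, on the cradle's -y side.
- pins_mid (a point): Point on the tube's axis midway between the two pins, at x = 120 mm of the cradle, 45 mm above the bench; it does not move with the sleeve. Over both pin tips the tube measures 35 mm, over the bare sleeve 25 mm.
- rotor_short: The shorter motor rotor, 0.4 to 0.8 kg: shaft 12 mm thick, 236 mm long; iron core 40 mm thick, 50 mm long in its middle; 22 mm bearings 60 mm either side. Origin: centre of the core on the axis; x along the shaft. It lies level in a grey carrier, axis 55 mm above the bench; the carrier's forks, 80 mm from its middle, reach 60 mm high.
- pin_a: The steel spring pin on the cradle's +y side, 10 mm thick. Origin: its inner end, 8 mm from the tube's axis when fully out; its tip is 9.5 mm farther out, 17.5 mm from the axis.
- pin_b: The same pin on the cradle's -y side.
- rotor_long: The longer rotor, on the other carrier: shaft 290 mm, core 40 mm thick and 70 mm long; origin and axes alike. To be left alone.
- stator_a: Stator ring with copper coils, 72 mm across, 52 mm high, standing. Leave alone.
- stator_b: Another such stator ring. Leave alone.
- bearing: Ball bearing ring lying flat, 52 mm across, 15 mm high. Leave alone.
- spanner: Spanner 160 mm long, lying flat. Leave alone.
- mallet: Mallet 260 mm long, lying flat. Leave alone.
- oiler: Oil bottle 52 mm across, 130 mm high, standing. Leave alone.
- cup: Black parts cup 70 mm across, 50 mm high. Leave alone.
Things that resemble listed ones, but are neither listed nor needed, are in the scene too. What is shaped like the rotor_short but orange is not meant.

How it is judged (in metres and radians):
On the way:
1. the sleeve is latched in the next hole: pushed in 40 mm (within 2.5 mm) and both pins out again (less than 1.5 mm in) (value of joint sleeve_travel between 0.0375 and 0.0425 m and value of joint each of pin_a_travel, pin_b_travel below 0.0015 m), for 0.2 s.
At the end, for the whole second after the job is handed in: Sleeve latched in the next hole (in by 40 mm +-2.5, both pins less than 1.5 mm in); the shorter rotor at rest in both vees: its middle 105 mm +-10 from the fixed vee along the tube, its axis within 3 mm of the tube's line and of 100 mm height, parallel to the tube within 0.03 rad (all of step 1 and x of rotor_short in the frame of cradle between 0.095 and 0.115 m and y of rotor_short in the frame of cradle between -0.003 and 0.003 m and z of rotor_short in the frame of cradle between 0.097 and 0.103 m and angle between the x axis of rotor_short and the x axis of cradle, either way round below 0.03 rad and linear speed of rotor_short below 0.02 m/s); the robot touches nothing.
It fails at once if the sleeve is rammed against a pin (more than 15 N on a pin) (contact force between any of pin_a, pin_b and anything else above 15 N).
It fails at once if the sleeve is pushed past the next hole (more than 45 mm) (value of joint sleeve_travel above 0.045 m).
It fails at once if the shorter rotor is dropped or pressed hard into the cradle (more than 40 N) (contact force between rotor_short and cradle above 40 N).
It fails at once if the longer rotor or another thing on the bench is moved more than 20 mm (distance of any of rotor_long, stator_a, stator_b, bearing, spanner, mallet, oiler, cup from where it was at the start of the episode above 0.02 m).
It also fails if it takes over 53 s, if anything falls off the work surface, if the arm or the gripper's body presses on something with over 40 N, if the wrist force passes 120 N, or if a joint passes its speed limit or range.

## Robot

A 6-joint arm with a two-finger parallel gripper is mounted at the origin on the work surface. World frame = base frame: x ahead of the robot, y to its left, z up, the work surface at z = 0. Lengths are in m, angles in degrees, forces in N, time in s.
With the tool pointing down it reaches from about 0.375 to 0.9 m from the base axis. Payload 3.1 kg.
Tool frame: the origin (TCP) lies on the centre line of the jaws, within the pads' length; the fingertips stand 25 mm ahead of it and the grasp point (between the pads) lies 6 mm ahead of it; z points along the fingers, y is the line along which they close (so a half turn about z gives the same grasp; the last joint's range is limited). The gripper opens to 87 mm and grips with 3 to 60 N. Pads are 19 mm wide; open, the fingers measure 117 mm over their backs; the gripper's body (75 mm by 190 mm) begins 51 mm behind the grasp point.
Start: joints at [-76.69, 30.224, 82.088, -0, 67.689, -10.227], TCP at [0.25, -0.573, 0.222] pointing down, gripper open.
Joint ranges: [-176.69, 176.69], [-43.24, 126.21], [12.49, 139.97], [-82, 262], [0, 151.66], [-163.58, 163.58]. Speed limits (degrees/s): [159.86, 159.86, 180, 180, 180, 180].

## Interface

Orientations are given as a 3x3 rotation matrix whose columns are the frame's x, y, z axes.
In Python, from rig import read_state, capture, camera_params, hand_in gives the robot as it stands.
- The arm moves only by the tool apply_moves, never from a script. Its argument "rows" is a list of rows, each an object of numbers: "x", "y", "z": the shift along the tool's x, y, z in mm; "rx", "ry", "rz": the turn, a rotation vector about the tool's x, y, z in units of 6 degrees (1.0 is 6 degrees); "claw": the closure in counts, from 0 (fully open) to 255 (shut). A call has 1 to 10 rows; each row is the pose to reach, as a shift and turn from the pose commanded when the call began, along the tool's axes at that moment; what a row does not reach only later rows make up. A row lasts 1/8 s, in which the tool goes at most 62.5 mm and 10.7 degrees, less where a joint would pass 70% of its speed; a pose out of reach is approached as far as the arm can. A call with a gripper value outside its range is refused whole. The fingers move at their own pace and stop on an object; the grip force is fixed at half the most. Time passes only in rows, so rows that repeat a pose let the fingers close. It gives the time, the measured TCP pose, the force, the opening and the grip force at its end, in the units of the state.
- read_state(): the state, without advancing time (a new reading comes with each control period).
- capture(name): name is "scene" or "side" or "wrist"; returns (picture, depth): 384x512x3 uint8, red, green, blue; 384x512 float32, m along the optical axis (not along the pixel's ray), 0 where there is no reading.
- camera_params(name): a dict with "fx", "fy", "cx", "cy" (pixels), "xyz" and "orientation" of the camera in the world. Camera axes: x right, y up, looking along -z (the intrinsics and any distortion apply to the point x, -y, -z); pixel columns grow to the right and rows downward; lengths in m; the calibration is good to about 2 mm. A picture is of the moment at which its call begins: read the wrist's pose just before it. camera_params takes no time and is no camera call; for the wrist camera it gives the pose at the moment of the call.
- hand_in(): hands the job in; it is judged then, once.
The state is a dict: "time_s": time; "joint_positions": joint angles; "qvel": joint speeds; "tau": joint torques, N m; "position": TCP position; "tcp_rot": TCP orientation; "force": force on the tool from outside, world axes, zero at the start; "moment": the same for the moment, N m; "opening": opening from 0.0 (shut) to 1.0 (fully open); "grasp_force": force on a finger pad.
Only numpy, scipy, OpenCV 4.12 (cv2) and the standard library are available. Lean on these libraries where they do the work, as an engineer would, in place of code of your own. Each camera call takes 0.05 s, during which the arm holds its last target. There are 200 camera calls.

## Working session

There is one attempt and no reset: what is moved stays moved. The work goes in short steps, Python scripts to look and compute and a tool call to move; the robot and the scene stay as the last step left them, time stands still between calls to the robot, and variables do not carry over. Pictures are saved under pics/ and viewed, at most 11 in all, crops included, and the job is handed in when it is done.

Besides the shell and the picture viewer there is one more tool, called as name([rows], argument=value, ...), one row to a line, values as JSON. apply_moves: Moves the arm, as the interface text tells. Its arguments: {"type":"object","properties":{"rows":{"type":"array"}},"required":["rows"]}

```bash
mkdir -p pics; ls; cat > h.py <<'E'
import numpy as np, cv2
from rig import read_state, capture, camera_params, hand_in
def cloud(name):
    p=camera_params(name); im,d=capture(name)
    v,u=np.mgrid[:384,:512]
    c=np.stack([(u-p['cx'])/p['fx']*d,-(v-p['cy'])/p['fy']*d,-d],-1)
    w=c@np.array(p['orientation']).T+np.array(p['xyz'])
    w[d==0]=np.nan
    return im,w
E
python3 - <<'E'
from h import *
ims=[]
for n in ['scene','side']:
    im,w=cloud(n); np.savez('/tmp/%s.npz'%n,im=im,w=w)
    p=camera_params(n); print(n,{k:np.round(v,3).tolist() for k,v in p.items() if not isinstance(v,str)})
    cv2.imwrite('pics/%s0.png'%n,cv2.resize(im[:,:,::-1],(800,600)))
print(read_state())
E
```

```text
pics
scene {'fx': 423.654, 'fy': 423.654, 'cx': 258.076, 'cy': 191.617, 'xyz': [0.923, -0.643, 0.841], 'orientation': [[0.877, -0.301, 0.375], [0.48, 0.574, -0.664], [-0.015, 0.762, 0.648]]}
side {'fx': 374.643, 'fy': 374.643, 'cx': 252.553, 'cy': 194.95, 'xyz': [-0.262, 0.946, 0.706], 'orientation': [[-0.742, 0.313, -0.593], [-0.67, -0.359, 0.649], [-0.01, 0.879, 0.476]]}
{'time_s': 0.1, 'joint_positions': array([-7.66886093e+01,  3.02730938e+01,  8.21488059e+01, -1.83155922e-04,
        6.76874942e+01, -1.02269538e+01]), 'qvel': array([-0.00960192, -0.1553112 , -0.15515271,  0.00030552, -0.15565552,
       -0.00062524]), 'tau': array([ 1.41066571e-04, -4.40984094e+01, -1.77151000e+01,  6.35580369e-02,
        5.33945533e-02, -4.86177225e-05]), 'position': array([ 0.24948002, -0.57234337,  0.22147665]), 'tcp_rot': array([[ 9.16792600e-01,  3.99363409e-01, -4.42477154e-04],
       [ 3.99363513e-01, -9.16790780e-01,  1.85730495e-03],
       [ 3.36080660e-04, -1.87947266e-03, -9.99998177e-01]]), 'force': array([-0.72083781, -0.94448276,  1.42009864]), 'moment': array([0.0154236 , 0.02018744, 0.00626095]), 'grasp_force': 0.0, 'opening': 0.9977196261658866}
```

View pics/scene0.png

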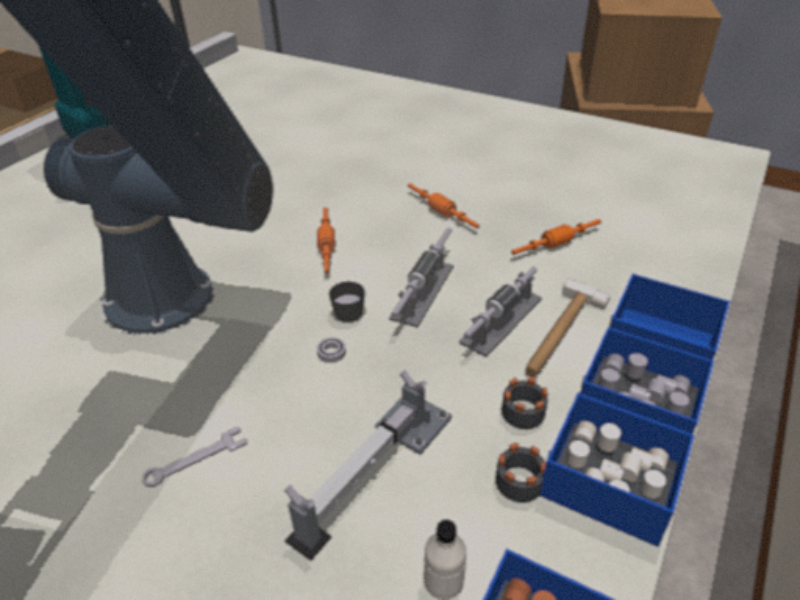

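View pics/side0.png

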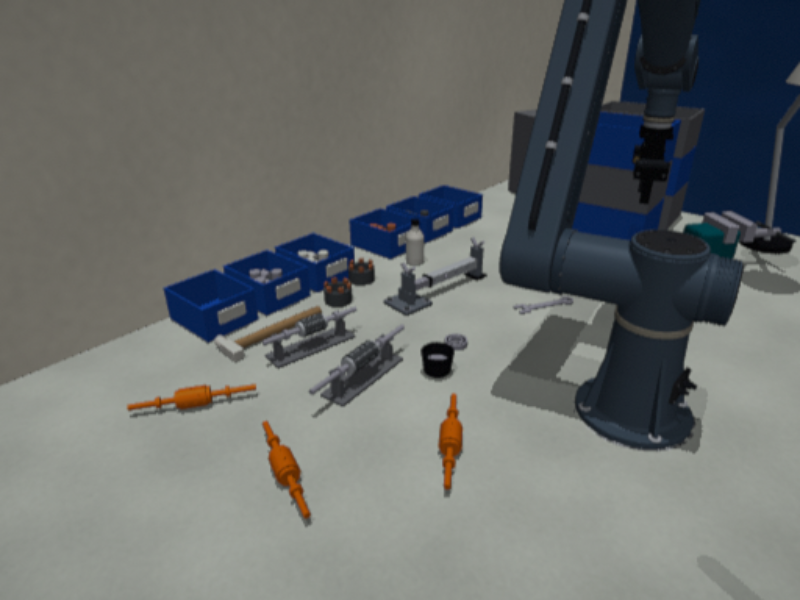

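The scene view shows the cradle (foot near (418,425), far vee near (305,515)), and two metallic rotors on carriers near (423,275) and (500,305). The orange ones are decoys.

```bash
cat > m.py <<'E'
from h import *
S=np.load('/tmp/scene.npz');D=np.load('/tmp/side.npz')
def at(f,u,v): return f['w'][int(v*.64),int(u*.64)].round(3)
for n,f,l in [('scene',S,[(418,425),(408,385),(302,500),(350,470),(423,265),(500,300),(520,400),(520,470),(445,560),(330,350),(347,300),(570,320),(600,292),(200,455)]),('side',D,[(405,290),(478,260),(312,325),(362,355)])]:
    for q in l: print(n,q,at(f,*q))
def pca(P):
    c=P.mean(0);_,_,V=np.linalg.svd(P-c,full_matrices=False);d=V[0]*np.sign(V[0][0]);return c,d,(P-c)@d
def near(f,c,r,z0,z1):
    w=f['w'];m=(np.hypot(w[...,0]-c[0],w[...,1]-c[1])<r)&(w[...,2]>z0)&(w[...,2]<z1);return w[m]
for f,nm in [(S,'scene'),(D,'side')]:
    for c in [at(S,423,265),at(S,500,300)]:
        P=near(f,c,.17,.045,.085); 
        # keep points near line
        for k in range(4):
            cc,d,t=pca(P[:,:2]);n=np.array([-d[1],d[0]]);P=P[abs((P[:,:2]-cc)@n)<.025]
        cc,d,t=pca(P[:,:2]);core=P[P[:,2]>.066]; tc=(core[:,:2]-cc)@d
        e=np.percentile(t,[.5,99.5]);print(nm,'rotor',len(P),cc.round(4),'yaw',np.degrees(np.arctan2(d[1],d[0])).round(2),'ends',e.round(4),(e[1]-e[0]).round(3),'mid',(cc+d*e.mean()).round(4),'coremid',core.mean(0).round(4),np.percentile(tc,[2,98]).round(4),'zmax',np.percentile(P[:,2],99).round(4))
    P=near(f,at(S,350,470),.16,.052,.062)
    for k in range(6):
        cc,d,t=pca(P[:,:2]);n=np.array([-d[1],d[0]]);P=P[abs((P[:,:2]-cc)@n)<.02]
    e=np.percentile(t,[.5,99.5]);nn=(P[:,:2]-cc)@n
    print(nm,'tube',len(P),cc.round(4),'yaw',np.degrees(np.arctan2(d[1],d[0])).round(2),'ends',(cc+d*e[0]).round(4),(cc+d*e[1]).round(4),e,'w',np.percentile(nn,[2,98]).round(4),'z',np.percentile(P[:,2],[10,50,90]).round(4))
    for q,f2 in [((408,385),S),((302,500),S)]:
        V=near(f,at(S,*q),.05,.09,.113); print(nm,'vee',len(V),V.mean(0).round(4) if len(V) else 0, V[:,2].max() if len(V) else 0)
E
python3 m.py
python3 - <<'E'
import numpy as np,cv2
a=np.load('/tmp/scene.npz')['im'][230:360,175:300];cv2.imwrite('pics/c0.png',cv2.resize(a[:,:,::-1],None,fx=4.5,fy=4.5,interpolation=cv2.INTER_CUBIC))
E
```

```text
scene (418, 425) [ 0.611 -0.054  0.015]
scene (408, 385) [ 0.59  -0.044  0.088]
scene (302, 500) [ 0.565 -0.287  0.091]
scene (350, 470) [ 0.579 -0.197  0.057]
scene (423, 265) [0.46  0.253 0.072]
scene (500, 300) [0.632 0.223 0.073]
scene (520, 400) [0.73  0.081 0.001]
scene (520, 470) [ 0.779 -0.044 -0.002]
scene (445, 560) [ 0.762 -0.272  0.089]
scene (330, 350) [ 0.385  0.036 -0.003]
scene (347, 300) [0.356 0.142 0.025]
scene (570, 320) [0.744 0.291 0.021]
scene (600, 292) [ 0.767  0.429 -0.005]
scene (200, 455) [ 0.338 -0.254  0.003]
side (405, 290) [ 0.595 -0.03   0.047]
side (478, 260) [nan nan nan]
side (312, 325) [0.608 0.262 0.067]
side (362, 355) [0.442 0.275 0.069]
scene rotor 251 [0.5122 0.2325] yaw -2.16 ends [-0.0694  0.1157] 0.185 mid [0.5353 0.2316] coremid [0.524  0.2371 0.0709] [-0.0645  0.1154] zmax 0.075
scene rotor 291 [0.5891 0.2293] yaw 10.33 ends [-0.1279  0.0672] 0.195 mid [0.5593 0.2238] coremid [0.623  0.2371 0.0708] [-0.1214  0.0582] zmax 0.0749
scene tube 996 [ 0.5819 -0.1754] yaw 82.88 ends [ 0.5663 -0.2998] [ 0.5978 -0.0476] [-0.12536196  0.12878772] w [-0.0127  0.0138] z [0.0535 0.0559 0.0581]
scene vee 83 [ 0.5967 -0.0428  0.1002] 0.10970645861176143
scene vee 120 [ 0.5634 -0.2898  0.1004] 0.10922970324133097
side rotor 284 [0.5204 0.2523] yaw -6.69 ends [-0.0881  0.1082] 0.196 mid [0.5304 0.2512] coremid [0.5168 0.2531 0.0723] [-0.083   0.1071] zmax 0.0773
side rotor 402 [0.6218 0.2561] yaw 79.56 ends [-0.1235  0.1081] 0.232 mid [0.6204 0.2486] coremid [0.6216 0.2516 0.0716] [-0.0413  0.0506] zmax 0.0769
side tube 201 [ 0.5768 -0.1699] yaw 83.16 ends [ 0.5621 -0.2921] [ 0.5922 -0.0413] [-0.12300059  0.12955578] w [-0.0175  0.0119] z [0.054  0.0579 0.0602]
side vee 33 [ 0.5992 -0.0413  0.1012] 0.11240611526859723
side vee 27 [ 0.5661 -0.2889  0.1009] 0.11141314428112647
```

View pics/c0.png

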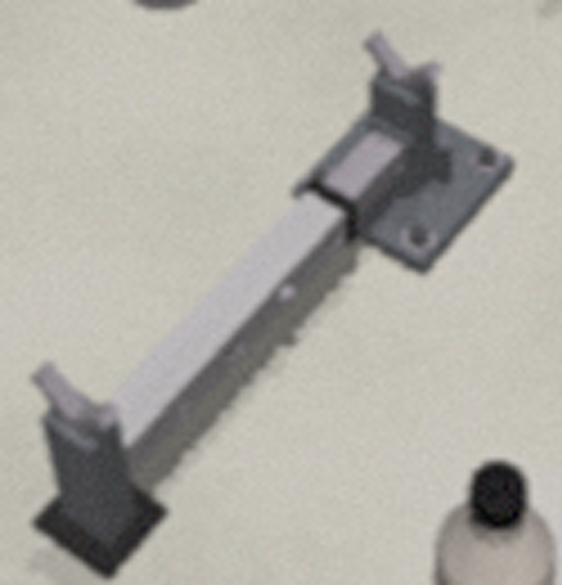

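The crop shows pin_a proud on the side wall at crop (288,293), a small hole near the foot, and the cradle bolted with its vees upright. Now I'll separate the rotors and plan the first move.

```bash
cat > r.py <<'E'
from h import *
S=np.load('/tmp/scene.npz');D=np.load('/tmp/side.npz')
for f,nm in [(S,'scene'),(D,'side')]:
    w=f['w']; hs=f['im'].astype(int); org=(hs[...,0]-hs[...,2])>60
    m=((w[...,2]>.047)&(w[...,2]<.085)&(w[...,1]>.08)&(w[...,1]<.45)&(w[...,0]>.38)&(w[...,0]<.72)&~org).astype(np.uint8)
    k,l,st,_=cv2.connectedComponentsWithStats(m)
    for i in range(1,k):
        if st[i,4]<60: continue
        P=w[l==i]; c=P[:,:2].mean(0); _,_,V=np.linalg.svd(P[:,:2]-c,full_matrices=False); d=V[0]*np.sign(V[0][1]); n=np.array([-d[1],d[0]])
        t=(P[:,:2]-c)@d; core=P[P[:,2]>.064]; tc=(core[:,:2]-c)@d; e=[t.min(),t.max()]; ec=np.percentile(tc,[1,99])
        print(nm,len(P),'yaw',np.degrees(np.arctan2(d[1],d[0])).round(2),'len',round(e[1]-e[0],4),'mid',(c+d*np.mean(e)).round(4),'corelen',(ec[1]-ec[0]).round(4),'coremid',(c+d*ec.mean()).round(4))
E
python3 r.py
```

```text
scene 529 yaw 95.29 len 0.2988 mid [0.4617 0.2661] corelen 0.1112 coremid [0.4627 0.2551]
scene 538 yaw 80.02 len 0.2355 mid [0.6325 0.2471] corelen 0.125 coremid [0.6316 0.2422]
side 395 yaw 79.7 len 0.2341 mid [0.6208 0.2487] corelen 0.1314 coremid [0.6209 0.2493]
side 537 yaw 95.27 len 0.291 mid [0.4507 0.2634] corelen 0.1298 coremid [0.4505 0.2657]
```

apply_moves([
  {"rz": -1.6, "z": -20},
  {"rz": -3.2, "z": -40},
  {"rz": -4.8, "z": -40},
  {"rz": -6.4, "z": -40},
  {"rz": -8, "z": -40},
  {"rz": -9.85, "z": -40},
])

```text
validation failed for argument at $.ro...
```

The short rotor is at about (0.627, 0.248), yaw 79.9°. I'll retry the move with full rows.

apply_moves([
  {"x": 0, "y": 0, "z": -20, "rx": 0, "ry": 0, "rz": -1.6, "claw": 0},
  {"x": 0, "y": 0, "z": -40, "rx": 0, "ry": 0, "rz": -3.2, "claw": 0},
  {"x": 0, "y": 0, "z": -40, "rx": 0, "ry": 0, "rz": -4.8, "claw": 0},
  {"x": 0, "y": 0, "z": -40, "rx": 0, "ry": 0, "rz": -6.4, "claw": 0},
  {"x": 0, "y": 0, "z": -40, "rx": 0, "ry": 0, "rz": -8, "claw": 0},
  {"x": 0, "y": 0, "z": -40, "rx": 0, "ry": 0, "rz": -9.85, "claw": 0},
])

```text
time_s: 0.85
position: [0.2495, -0.5725, 0.2617]
tcp_rot: [[0.128, 0.992, -0.0], [0.992, -0.128, 0.001], [0.001, -0.0, -1.0]]
force: [-0.3, 0.1, -0.4]
opening: 1.002
grasp_force: 0.0
```

apply_moves([
  {"x": 50, "y": 31, "z": 0, "rx": 0, "ry": 0, "rz": 0, "claw": 0},
  {"x": 100, "y": 62, "z": 0, "rx": 0, "ry": 0, "rz": 0, "claw": 0},
  {"x": 150, "y": 92, "z": 0, "rx": 0, "ry": 0, "rz": 0, "claw": 0},
  {"x": 200, "y": 123, "z": 0, "rx": 0, "ry": 0, "rz": 0, "claw": 0},
  {"x": 250, "y": 154, "z": 0, "rx": 0, "ry": 0, "rz": 0, "claw": 0},
  {"x": 300, "y": 185, "z": 0, "rx": 0, "ry": 0, "rz": 0, "claw": 0},
  {"x": 350, "y": 215, "z": 0, "rx": 0, "ry": 0, "rz": 0, "claw": 0},
  {"x": 400, "y": 246, "z": 0, "rx": 0, "ry": 0, "rz": 0, "claw": 0},
  {"x": 450, "y": 277, "z": 0, "rx": 0, "ry": 0, "rz": 0, "claw": 0},
  {"x": 450, "y": 277, "z": 0, "rx": 0, "ry": 0, "rz": 0, "claw": 0},
])

```text
time_s: 2.1
position: [0.5863, -0.1605, 0.2618]
tcp_rot: [[0.128, 0.992, 0.0], [0.992, -0.128, 0.001], [0.001, -0.0, -1.0]]
force: [-0.2, 0.1, 0.3]
opening: 0.999
grasp_force: 0.0
```

```bash
python3 - <<'E'
from h import *
im,w=cloud('wrist'); np.savez('/tmp/wrist.npz',im=im,w=w); p=camera_params('wrist'); print({k:np.round(v,3).tolist() for k,v in p.items() if not isinstance(v,str)})
cv2.imwrite('pics/w1.png',cv2.resize(im[:,:,::-1],(800,600)))
print(read_state()['position'])
m=(abs(w[...,2]-.0575)<.006)
P=w[m][:,:2]; print(len(P))
for k in range(6):
    c=np.median(P,0) if k==0 else P.mean(0)
    if k==0: d=np.array([.128,.992])
    else:
        _,_,V=np.linalg.svd(P-c,full_matrices=False); d=V[0]*np.sign(V[0][1])
    n=np.array([d[1],-d[0]]); P=P[abs((P-c)@n)<(.03 if k<2 else .016)]
t=(P-c)@d; s=(P-c)@n
print(c,np.degrees(np.arctan2(d[1],d[0])),np.percentile(s,[1,99]),c+d*t.min(),c+d*t.max())
# edges-based centreline
b=[];T=np.linspace(t.min()+.01,t.max()-.01,20)
for a,e in zip(T[:-1],T[1:]):
    q=s[(t>a)&(t<e)]
    if len(q)>10:b.append(((a+e)/2,(q.min()+q.max())/2,q.max()-q.min()))
b=np.array(b);print(np.polyfit(b[:,0],b[:,1],1),b[:,2].round(4))
E
```

```text
{'fx': 322.266, 'fy': 322.266, 'cx': 252.74, 'cy': 195.514, 'xyz': [0.595, -0.089, 0.423], 'orientation': [[0.991, 0.126, 0.036], [-0.131, 0.955, 0.265], [-0.001, -0.268, 0.963]]}
[ 0.58497551 -0.162416    0.26168866]
5534
[ 0.58173389 -0.15542435] 82.30239351082282 [-0.01232847  0.01224156] [ 0.56620186 -0.27033789] [ 0.59576995 -0.05157873]
[ 3.70283372e-04 -1.65452860e-05] [0.0237 0.0234 0.0232 0.0243 0.0242 0.024  0.0238 0.0236 0.0246 0.0245
 0.0242 0.0241 0.0239 0.0237 0.0278 0.0276 0.0189 0.0187 0.0186]
```

View pics/w1.png

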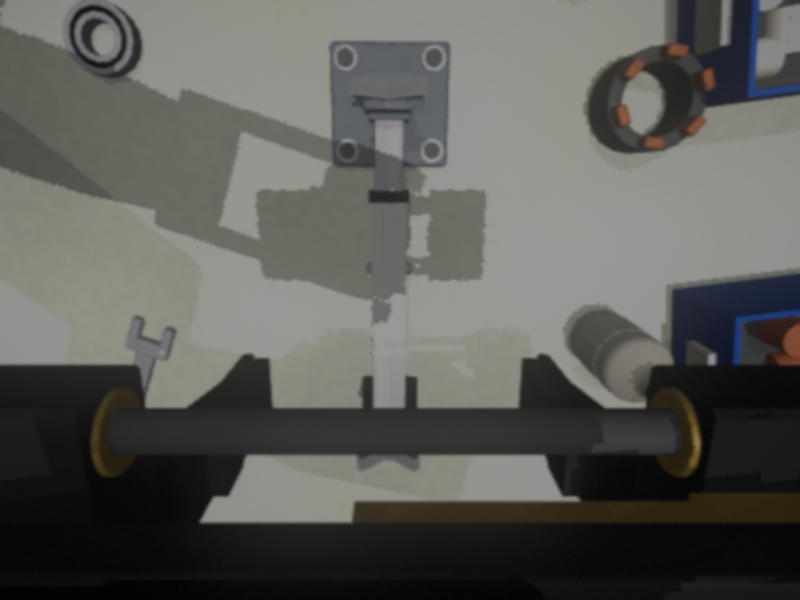

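The wrist view shows the tube running vertically, with the pins at about (370,267) and (412,267) and the foot bolts at (346,57), (433,57), (348,151) and (432,151).

```bash
cat >> h.py <<'E'
def ray(p,u,v,z):
    R=np.array(p['orientation']);o=np.array(p['xyz'])
    d=R@np.array([(u-p['cx'])/p['fx'],-(v-p['cy'])/p['fy'],-1]);return o+d*(z-o[2])/d[2]
E
python3 - <<'E'
from h import *
p=camera_params('wrist')
f=np.load('/tmp/wrist.npz');im=f['im'];w=f['w']
print(read_state()['position'])
d=np.array([np.cos(np.radians(82.32)),np.sin(np.radians(82.32))]);n=np.array([d[1],-d[0]]);c=np.array([.58173,-.15542])
g=w[...,:2]-c;t=g@d;s=g@n
P=w[(w[...,2]>.036)&(w[...,2]<.052)&(abs(s)>.0135)&(abs(s)<.022)&(abs(t)<.05)];print(len(P))
for sg in(1,-1):
    q=P[((P[:,:2]-c)@n)*sg>0]; 
    if len(q):print(sg,len(q),((q[:,:2]-c)@d).mean(),((q[:,:2]-c)@d).min(),((q[:,:2]-c)@d).max(),q.mean(0))
F=w[(w[...,2]>.008)&(w[...,2]<.016)&(abs(s)<.07)&(t>.03)&(t<.2)][:,:2]
ft=np.percentile((F-c)@d,[1,99]);fs=np.percentile((F-c)@n,[1,99]);print('foot',ft,fs,np.diff(ft),np.diff(fs),c+d*ft.mean()+n*fs.mean(), 'pins from foot',ft.mean()-.12)
for q in[(370,267),(412,267),(391,267)]:
    r=ray(p,q[0]*.64,q[1]*.64,.045)[:2];print(r,(r-c)@d,(r-c)@n)
r=ray(p,390*.64,104*.64,.012)[:2];print('footbolts',r,(r-c)@d,(r-c)@n)
E
```

```text
[ 0.58497551 -0.162416    0.26168866]
44
1 22 -0.004768108176619379 -0.009095782227593554 -0.0009272432568807991 [ 0.59583555 -0.1621334   0.04705193]
-1 22 -0.004963976715383366 -0.008875828417947899 -0.0012196805498459757 [ 0.56619529 -0.15833405  0.04757924]
foot [0.07010899 0.15828246] [-0.04431693  0.04385273] [0.08817347] [0.08816966] [ 0.59676113 -0.0422176 ] pins from foot -0.005804276872712483
[ 0.56564082 -0.16036261] -0.007048433101926241 -0.015284328476387367
[ 0.59744152 -0.16455918] -0.006957505049739785 0.01679195026053208
[ 0.58154169 -0.16246096] -0.007002967582737039 0.0007543376048080983
footbolts [ 0.59646735 -0.04348808] 0.11289738135789666 -0.00035346048825660414
```

apply_moves([
  {"x": -1.5, "y": -0.5, "z": 40, "rx": 0, "ry": 0, "rz": 0.055, "claw": 0},
  {"x": -3, "y": -1, "z": 90, "rx": 0, "ry": 0, "rz": 0.055, "claw": 0},
  {"x": -3, "y": -1, "z": 130, "rx": 0, "ry": 0, "rz": 0.055, "claw": 0},
  {"x": -3, "y": -1, "z": 142, "rx": 0, "ry": 0, "rz": 0.055, "claw": 0},
  {"x": -3, "y": -1, "z": 142, "rx": 0, "ry": 0, "rz": 0.055, "claw": 0},
  {"x": -3, "y": -1, "z": 142, "rx": 0, "ry": 0, "rz": 0.055, "claw": 0},
  {"x": -3, "y": -1, "z": 142, "rx": 0, "ry": 0, "rz": 0.055, "claw": 0},
])

```text
time_s: 3.02
position: [0.5842, -0.1676, 0.1221]
tcp_rot: [[0.14, 0.99, 0.003], [0.99, -0.14, -0.002], [-0.001, 0.003, -1.0]]
force: [0.4, 0.2, 0.1]
opening: 1.001
grasp_force: 0.0
```

```bash
cat > s.py <<'E'
from h import *
s=read_state();R=s['tcp_rot'];print('t',s['time_s'],'pos',s['position'].round(5),'yaw',np.degrees(np.arctan2(R[1,0],R[0,0])).round(3),'zax',R[:,2].round(4),'F',s['force'].round(2),'open',round(s['opening'],4),'g',round(s['grasp_force'],2))
c=np.array([.58173,-.15542]);d=np.array([np.cos(np.radians(82.32)),np.sin(np.radians(82.32))]);n=np.array([d[1],-d[0]])
g=s['position'][:2]-c;print('t from pins mm',((g@d+.006)*1e3).round(2),'lat mm',(g@n*1e3).round(2),'F along',(s['force'][:2]@d).round(2))
E
python3 s.py
```

```text
t 3.025 pos [ 0.58418 -0.16765  0.12212] yaw 81.952 zax [ 0.003  -0.0015 -1.    ] F [0.45 0.2  0.13] open 1.0008 g 0.0
t from pins mm -5.79 lat mm 4.06 F along 0.26
```

apply_moves([
  {"x": 0, "y": 0, "z": 0, "rx": 0, "ry": 0, "rz": 0, "claw": 0},
  {"x": 0, "y": 0, "z": 0, "rx": 0, "ry": 0, "rz": 0, "claw": 0},
  {"x": 0, "y": 0, "z": 0, "rx": 0, "ry": 0, "rz": 0, "claw": 0},
  {"x": 0, "y": 0, "z": 0, "rx": 0, "ry": 0, "rz": 0, "claw": 0},
])

```text
time_s: 3.52
position: [0.5832, -0.1671, 0.1203]
tcp_rot: [[0.14, 0.99, -0.0], [0.99, -0.14, 0.0], [-0.0, -0.0, -1.0]]
force: [0.6, 0.2, 0.5]
opening: 1.0
grasp_force: 0.0
```

```bash
python3 s.py
```

```text
t 3.525 pos [ 0.58315 -0.16707  0.12033] yaw 81.954 zax [-1.e-04  0.e+00 -1.e+00] F [0.57 0.2  0.46] open 0.9997 g 0.0
t from pins mm -5.36 lat mm 2.97 F along 0.27
```

apply_moves([
  {"x": 2.4, "y": -3, "z": 0, "rx": 0, "ry": 0, "rz": -0.06, "claw": 0},
  {"x": 2.4, "y": -3, "z": 0, "rx": 0, "ry": 0, "rz": -0.06, "claw": 0},
  {"x": 2.4, "y": -3, "z": 0, "rx": 0, "ry": 0, "rz": -0.06, "claw": 0},
  {"x": 2.4, "y": -3, "z": 0, "rx": 0, "ry": 0, "rz": -0.06, "claw": 0},
])

```text
time_s: 4.03
position: [0.5806, -0.1643, 0.1204]
tcp_rot: [[0.134, 0.991, 0.0], [0.991, -0.134, -0.0], [-0.0, 0.0, -1.0]]
force: [0.4, 1.5, 0.7]
opening: 1.002
grasp_force: 0.0
```

```bash
python3 s.py; cat > q.py <<'E'
from h import *
import sys
im,w=cloud('wrist'); cv2.imwrite('pics/%s.png'%sys.argv[1],cv2.resize(im[:,:,::-1],(800,600)))
c=np.array([.58173,-.15542]);d=np.array([np.cos(np.radians(82.32)),np.sin(np.radians(82.32))]);n=np.array([d[1],-d[0]])
g=w[...,:2]-c;t=g@d;s=g@n;z=w[...,2]
b=[]
for a in np.arange(-.05,.06,.005):
    q=s[(z>.052)&(z<.064)&(abs(s)<.025)&(t>a)&(t<a+.005)]
    if len(q)>20:b.append((a+.0025,(q.min()+q.max())/2,np.ptp(q)))
b=np.array(b).reshape(-1,3);print((b*1e3).round(1).tolist())
for sg in(1,-1):
    m=(z>.036)&(z<.053)&(s*sg>.0145)&(s*sg<.02)&(abs(t)<.04);print('pin',sg,m.sum(),t[m].mean() if m.any() else 0,t[m].min() if m.any() else 0,t[m].max() if m.any() else 0)
E
python3 q.py w2
```

```text
t 4.025 pos [ 0.58058 -0.16435  0.12038] yaw 82.31 zax [ 1.e-04 -1.e-04 -1.e+00] F [0.4  1.45 0.75] open 1.0024 g 0.0
t from pins mm -3.0 lat mm 0.06 F along 1.49
[[-47.5, 0.0, 24.7], [-42.5, 0.0, 24.5], [-37.5, 0.0, 24.4], [-32.5, 0.0, 24.2], [-27.5, 0.0, 24.1], [-22.5, 0.0, 24.0], [-17.5, -0.3, 24.4], [-12.5, -0.3, 24.4], [-7.5, -0.3, 24.3], [-2.5, -0.3, 24.2], [2.5, 0.0, 24.7], [7.5, 0.1, 24.6], [12.5, 0.0, 24.5], [17.5, 0.1, 24.4], [22.5, 0.1, 24.3], [27.5, -0.3, 24.7], [32.5, -0.3, 24.7], [37.5, -0.3, 24.5], [42.5, -0.3, 24.3], [47.5, -0.3, 28.1], [52.5, 0.0, 28.6], [57.5, 0.1, 19.4]]
pin 1 26 -0.004507940826437766 -0.0087243488691151 -0.001150354045032212
pin -1 28 -0.004697509522493267 -0.009826046054459244 -0.001413145379503795
```

View pics/w2.png

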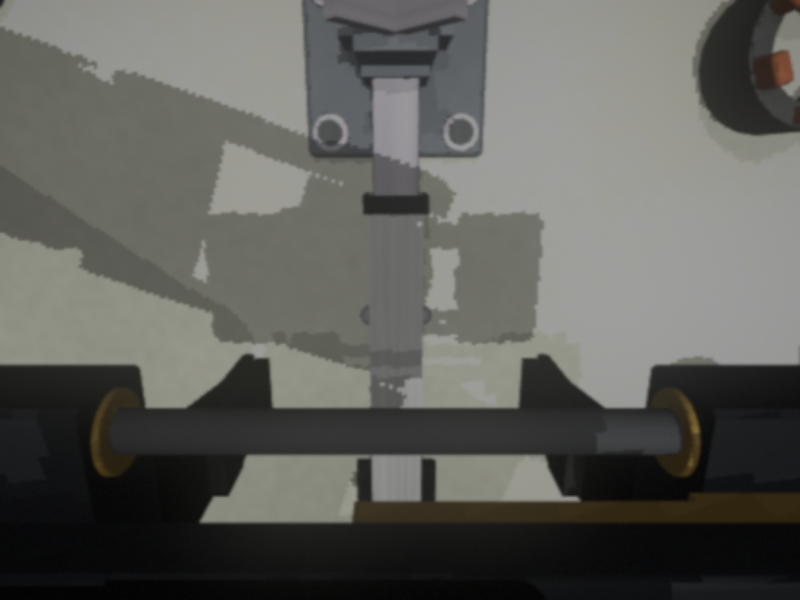

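Pins at (365,315) and (428,315), tube centred between the jaws. Descending.

apply_moves([
  {"x": 1, "y": 0, "z": 20, "rx": 0, "ry": 0, "rz": 0, "claw": 0},
  {"x": 1, "y": 0, "z": 45, "rx": 0, "ry": 0, "rz": 0, "claw": 0},
  {"x": 1, "y": 0, "z": 62, "rx": 0, "ry": 0, "rz": 0, "claw": 0},
  {"x": 1, "y": 0, "z": 69, "rx": 0, "ry": 0, "rz": 0, "claw": 0},
  {"x": 1, "y": 0, "z": 69, "rx": 0, "ry": 0, "rz": 0, "claw": 0},
  {"x": 1, "y": 0, "z": 69, "rx": 0, "ry": 0, "rz": 0, "claw": 0},
  {"x": 1, "y": 0, "z": 69, "rx": 0, "ry": 0, "rz": 0, "claw": 0},
  {"x": 1, "y": 0, "z": 69, "rx": 0, "ry": 0, "rz": 0, "claw": 0},
])

```text
time_s: 5.08
position: [0.581, -0.1634, 0.0519]
tcp_rot: [[0.134, 0.991, 0.001], [0.991, -0.134, -0.0], [-0.0, 0.001, -1.0]]
force: [-0.1, -0.3, -0.7]
opening: 1.002
grasp_force: 0.0
```

```bash
python3 s.py
```

```text
t 5.075 pos [ 0.58096 -0.16344  0.05191] yaw 82.313 zax [ 9.e-04 -5.e-04 -1.e+00] F [-0.1  -0.32 -0.65] open 1.0018 g 0.0
t from pins mm -2.05 lat mm 0.31 F along -0.33
```

apply_moves([
  {"x": 0, "y": 0, "z": 0, "rx": 0, "ry": 0, "rz": 0, "claw": 60},
  {"x": 0, "y": 0, "z": 0, "rx": 0, "ry": 0, "rz": 0, "claw": 110},
  {"x": 0, "y": 0, "z": 0, "rx": 0, "ry": 0, "rz": 0, "claw": 135},
  {"x": 0, "y": 0, "z": 0, "rx": 0, "ry": 0, "rz": 0, "claw": 145},
  {"x": 0, "y": 0, "z": 0, "rx": 0, "ry": 0, "rz": 0, "claw": 150},
  {"x": 0, "y": 0, "z": 0, "rx": 0, "ry": 0, "rz": 0, "claw": 154},
  {"x": 0, "y": 0, "z": 0, "rx": 0, "ry": 0, "rz": 0, "claw": 158},
  {"x": 0, "y": 0, "z": 0, "rx": 0, "ry": 0, "rz": 0, "claw": 162},
  {"x": 0, "y": 0, "z": 0, "rx": 0, "ry": 0, "rz": 0, "claw": 166},
  {"x": 0, "y": 0, "z": 0, "rx": 0, "ry": 0, "rz": 0, "claw": 170},
])

```text
time_s: 6.32
position: [0.5807, -0.1633, 0.0513]
tcp_rot: [[0.134, 0.991, -0.0], [0.991, -0.134, 0.0], [0.0, -0.0, -1.0]]
force: [-0.4, -0.2, 0.3]
opening: 0.342
grasp_force: 0.0
```

```bash
python3 s.py
```

```text
t 6.325 pos [ 0.58065 -0.16329  0.05134] yaw 82.31 zax [-0.  0. -1.] F [-0.38 -0.24  0.32] open 0.3424 g 0.0
t from pins mm -1.94 lat mm -0.02 F along -0.29
```

apply_moves([
  {"x": 0, "y": 0, "z": 0, "rx": 0, "ry": 0, "rz": 0, "claw": 174},
  {"x": 0, "y": 0, "z": 0, "rx": 0, "ry": 0, "rz": 0, "claw": 178},
  {"x": 0, "y": 0, "z": 0, "rx": 0, "ry": 0, "rz": 0, "claw": 182},
  {"x": 0, "y": 0, "z": 0, "rx": 0, "ry": 0, "rz": 0, "claw": 186},
  {"x": 0, "y": 0, "z": 0, "rx": 0, "ry": 0, "rz": 0, "claw": 190},
  {"x": 0, "y": 0, "z": 0, "rx": 0, "ry": 0, "rz": 0, "claw": 200},
  {"x": 0, "y": 0, "z": 0, "rx": 0, "ry": 0, "rz": 0, "claw": 230},
  {"x": 0, "y": 0, "z": 0, "rx": 0, "ry": 0, "rz": 0, "claw": 255},
  {"x": 0, "y": 0, "z": 0, "rx": 0, "ry": 0, "rz": 0, "claw": 255},
])

```text
time_s: 7.45
position: [0.581, -0.1634, 0.0514]
tcp_rot: [[0.134, 0.991, 0.001], [0.991, -0.134, -0.0], [-0.0, 0.001, -1.0]]
force: [2.8, 0.3, -1.8]
opening: 0.279
grasp_force: 30.0
```

```bash
python3 s.py
```

```text
t 7.45 pos [ 0.581   -0.16341  0.05139] yaw 82.304 zax [ 8.e-04 -2.e-04 -1.e+00] F [ 2.75  0.34 -1.77] open 0.2788 g 30.0
t from pins mm -2.01 lat mm 0.35 F along 0.71
```

Both pads are on the sleeve walls (24.3 mm, 30 N). Pushing towards the foot.

apply_moves([
  {"x": 1, "y": 0, "z": 0, "rx": 0, "ry": 0, "rz": 0, "claw": 255},
  {"x": 2, "y": 0, "z": 0, "rx": 0, "ry": 0, "rz": 0, "claw": 255},
  {"x": 3, "y": 0, "z": 0, "rx": 0, "ry": 0, "rz": 0, "claw": 255},
  {"x": 4, "y": 0, "z": 0, "rx": 0, "ry": 0, "rz": 0, "claw": 255},
  {"x": 5, "y": 0, "z": 0, "rx": 0, "ry": 0, "rz": 0, "claw": 255},
])

```text
time_s: 8.07
position: [0.5812, -0.1623, 0.0514]
tcp_rot: [[0.132, 0.991, -0.0], [0.991, -0.132, -0.006], [-0.006, 0.001, -1.0]]
force: [-2.0, -12.7, -4.4]
opening: 0.282
grasp_force: 30.0
```

```bash
python3 s.py
```

```text
t 8.075 pos [ 0.5812  -0.16226  0.05139] yaw 82.425 zax [-0.     -0.0061 -1.    ] F [ -2.02 -12.74  -4.41] open 0.2817 g 30.0
t from pins mm -0.85 lat mm 0.39 F along -12.9
```

apply_moves([
  {"x": 0.5, "y": 0, "z": 0, "rx": 0, "ry": 0, "rz": 0, "claw": 255},
  {"x": 1, "y": 0, "z": 0, "rx": 0, "ry": 0, "rz": 0, "claw": 255},
  {"x": 1.5, "y": 0, "z": 0, "rx": 0, "ry": 0, "rz": 0, "claw": 255},
  {"x": 2, "y": 0, "z": 0, "rx": 0, "ry": 0, "rz": 0, "claw": 255},
])

```text
time_s: 8.57
position: [0.5813, -0.1621, 0.0514]
tcp_rot: [[0.131, 0.991, -0.0], [0.991, -0.131, -0.009], [-0.009, 0.001, -1.0]]
force: [-2.5, -16.8, -3.6]
opening: 0.283
grasp_force: 30.0
```

```bash
python3 s.py
```

```text
t 8.575 pos [ 0.58125 -0.16208  0.05141] yaw 82.455 zax [-3.0e-04 -8.6e-03 -1.0e+00] F [ -2.55 -16.77  -3.62] open 0.283 g 30.0
t from pins mm -0.66 lat mm 0.42 F along -16.96
```

apply_moves([
  {"x": 0.5, "y": 0, "z": 0, "rx": 0, "ry": 0, "rz": 0, "claw": 255},
  {"x": 1, "y": 0, "z": 0, "rx": 0, "ry": 0, "rz": 0, "claw": 255},
  {"x": 1, "y": 0, "z": 0, "rx": 0, "ry": 0, "rz": 0, "claw": 255},
])

```text
time_s: 8.95
position: [0.5813, -0.162, 0.0514]
tcp_rot: [[0.131, 0.991, -0.0], [0.991, -0.131, -0.01], [-0.01, 0.001, -1.0]]
force: [-3.6, -17.8, -5.0]
opening: 0.283
grasp_force: 30.0
```

```bash
python3 s.py; python3 q.py w3
```

```text
t 8.95 pos [ 0.58129 -0.16198  0.05141] yaw 82.467 zax [-4.0e-04 -9.7e-03 -1.0e+00] F [ -3.56 -17.8   -5.02] open 0.2828 g 30.0
t from pins mm -0.56 lat mm 0.44 F along -18.11
[[-47.5, 0.1, 24.3], [-42.5, -0.2, 24.7], [-37.5, -0.2, 24.6], [-32.5, 0.1, 24.8], [-12.5, 0.0, 24.2], [-7.5, 0.0, 24.5], [-2.5, 0.0, 24.6], [2.5, 0.1, 42.0], [7.5, -0.0, 42.2], [12.5, -0.3, 24.8], [17.5, -0.1, 24.9], [22.5, -0.0, 24.9], [27.5, -0.1, 24.7], [32.5, -0.2, 24.9], [37.5, -0.3, 24.7], [42.5, -0.0, 24.9], [47.5, -0.3, 28.7], [52.5, -0.1, 28.9], [57.5, -0.1, 19.9]]
pin 1 17 0.004645264724071982 0.0034001961006663536 0.00574269521155435
pin -1 17 0.004415204963317582 0.003298487166412566 0.005461530746893015
```

View pics/w3.png

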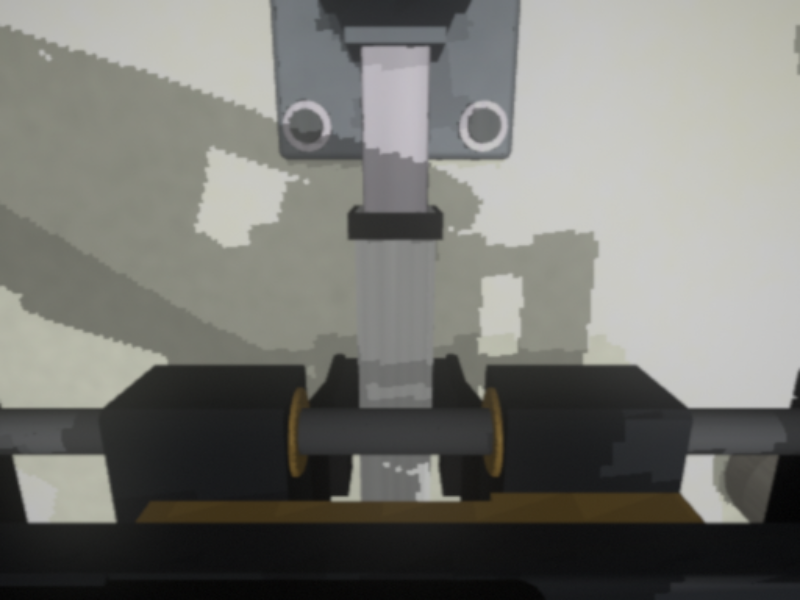

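The wrist view shows the fingers closed on the sleeve, collar still at (395,222), so it has barely moved. I'll build force gradually within the expected 24 N.

apply_moves([
  {"x": 0.5, "y": 0, "z": 0, "rx": 0, "ry": 0, "rz": 0, "claw": 255},
  {"x": 1, "y": 0, "z": 0, "rx": 0, "ry": 0, "rz": 0, "claw": 255},
  {"x": 1.5, "y": 0, "z": 0, "rx": 0, "ry": 0, "rz": 0, "claw": 255},
  {"x": 1.5, "y": 0, "z": 0, "rx": 0, "ry": 0, "rz": 0, "claw": 255},
])

```text
time_s: 9.5
position: [0.5813, -0.1618, 0.0514]
tcp_rot: [[0.13, 0.991, -0.001], [0.991, -0.13, -0.012], [-0.012, 0.001, -1.0]]
force: [-4.8, -21.7, -6.1]
opening: 0.281
grasp_force: 30.0
```

```bash
python3 s.py
```

```text
t 9.5 pos [ 0.5813  -0.16182  0.05141] yaw 82.501 zax [-7.000e-04 -1.170e-02 -9.999e-01] F [ -4.77 -21.67  -6.05] open 0.2813 g 30.0
t from pins mm -0.4 lat mm 0.43 F along -22.12
```

```bash
cat > e.py <<'E'
from h import *
st=read_state();p=camera_params('wrist');im,_=capture('wrist');np.save('/tmp/w4.npy',im)
R=st['tcp_rot'];off=R.T@(np.array(p['xyz'])-st['position']);Ro=R.T@np.array(p['orientation'])
c=np.array([.58173,-.15542]);d=np.array([np.cos(np.radians(82.32)),np.sin(np.radians(82.32))])
def meas(g,pos,R):
    q=dict(p);q['xyz']=pos+R@off;q['orientation']=R@Ro
    g=cv2.GaussianBlur(g.astype(np.float32),(3,3),0)
    out={}
    for nm,us,z,v0,v1 in [('collar',(246,262),.0590,115,160),('foot',None,.012,85,112)]:
        cols=range(*us) if us else list(range(205,225))+list(range(275,295))
        r=g[v0:v1,list(cols)].mean(1);dr=np.diff(r)
        def sub(i):
            i=int(np.clip(i,1,len(dr)-2));a,b,e=abs(dr[i-1:i+2]);return v0+i+.5+.5*(a-e)/(a-2*b+e)
        for lab,i in (('neg',dr.argmin()),('pos',dr.argmax())):
            v=sub(i);out[nm+lab]=(round(v,2),round((ray(q,np.mean(cols),v,z)[:2]-c)@d*1e3,2))
    return out
yaw=np.radians(82.31);R2=np.array([[np.cos(yaw),np.sin(yaw),0],[np.sin(yaw),-np.cos(yaw),0],[0,0,-1]])
w2=cv2.resize(cv2.cvtColor(cv2.imread('pics/w2.png'),cv2.COLOR_BGR2GRAY),(512,384),interpolation=cv2.INTER_AREA)
print(meas(w2,np.array([.58058,-.16435,.12038]),R2))
print(meas(cv2.cvtColor(im,cv2.COLOR_RGB2GRAY),st['position'],R))
E
python3 e.py; python3 s.py
```

```text
{'collarneg': (np.float32(124.69), np.float64(52.87)), 'collarpos': (np.float32(136.78), np.float64(44.79)), 'footneg': (np.float32(96.27), np.float64(72.57)), 'footpos': (np.float32(100.57), np.float64(69.27))}
{'collarneg': (np.float32(135.71), np.float64(54.32)), 'collarpos': (np.float32(153.25), np.float64(46.05)), 'footneg': (np.float32(98.57), np.float64(71.48)), 'footpos': (np.float32(102.27), np.float64(69.36))}
t 9.55 pos [ 0.58127 -0.16183  0.05139] yaw 82.496 zax [-8.000e-04 -1.160e-02 -9.999e-01] F [ -4.77 -21.94  -4.8 ] open 0.2833 g 30.0
t from pins mm -0.41 lat mm 0.4 F along -22.38
```

```bash
python3 -c "
from rig import *
s=read_state();R=s['tcp_rot'];print(R.T@s['moment'],R.T@s['force'],s['opening'])"
python3 - <<'E'
import numpy as np,cv2
a=np.load('/tmp/w4.npy')[200:340,170:340];cv2.imwrite('pics/c4.png',cv2.resize(cv2.convertScaleAbs(a[:,:,::-1],alpha=2.2,beta=10),None,fx=4.2,fy=4.2,interpolation=cv2.INTER_CUBIC))
E
```

```text
[ 0.29666971 -3.92330998  0.06074239] [-22.31613858  -1.86386431   5.0554314 ] 0.2833147790326954
```

View pics/c4.png

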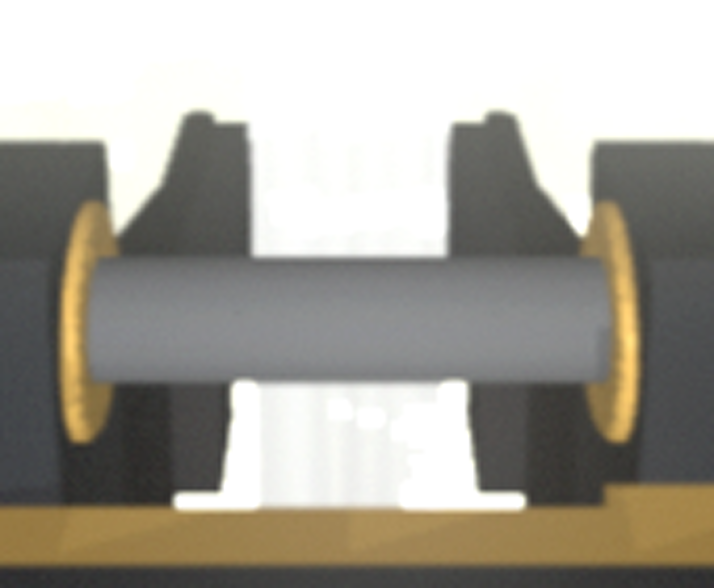

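The crop shows the pads flush on both walls. The twist is negligible, so the load is symmetric, and I can go a bit higher in small steps.

apply_moves([
  {"x": 0.5, "y": 0, "z": 0, "rx": 0, "ry": 0, "rz": 0, "claw": 255},
  {"x": 1, "y": 0, "z": 0, "rx": 0, "ry": 0, "rz": 0, "claw": 255},
  {"x": 1.2, "y": 0, "z": 0, "rx": 0, "ry": 0, "rz": 0, "claw": 255},
  {"x": 1.2, "y": 0, "z": 0, "rx": 0, "ry": 0, "rz": 0, "claw": 255},
])

```text
time_s: 10.05
position: [0.5813, -0.1617, 0.0514]
tcp_rot: [[0.13, 0.992, -0.001], [0.991, -0.13, -0.013], [-0.013, 0.001, -1.0]]
force: [-5.6, -25.4, -5.6]
opening: 0.28
grasp_force: 30.0
```

```bash
python3 s.py
```

```text
t 10.05 pos [ 0.58132 -0.16175  0.05142] yaw 82.526 zax [-0.001  -0.0132 -0.9999] F [ -5.61 -25.38  -5.62] open 0.2795 g 30.0
t from pins mm -0.33 lat mm 0.44 F along -25.9
```

Still blocked dead; the pins evidently are not flush. I'll unload, open in steps and see whether the pads feel the pin springs at all.

apply_moves([
  {"x": -3, "y": 0, "z": 0, "rx": 0, "ry": 0, "rz": 0, "claw": 255},
  {"x": -6, "y": 0, "z": 0, "rx": 0, "ry": 0, "rz": 0, "claw": 255},
  {"x": -9, "y": 0, "z": 0, "rx": 0, "ry": 0, "rz": 0, "claw": 255},
  {"x": -9, "y": 0, "z": 0, "rx": 0, "ry": 0, "rz": 0, "claw": 255},
])

```text
time_s: 10.55
position: [0.5812, -0.1622, 0.0514]
tcp_rot: [[0.134, 0.991, 0.001], [0.991, -0.134, -0.001], [-0.001, 0.001, -1.0]]
force: [2.0, -4.5, -3.0]
opening: 0.282
grasp_force: 30.0
```

```bash
python3 s.py
```

```text
t 10.55 pos [ 0.58117 -0.1622   0.0514 ] yaw 82.326 zax [ 7.0e-04 -1.1e-03 -1.0e+00] F [ 2.01 -4.49 -3.  ] open 0.2818 g 30.0
t from pins mm -0.79 lat mm 0.35 F along -4.18
```

apply_moves([
  {"x": 0, "y": 0, "z": 0, "rx": 0, "ry": 0, "rz": 0, "claw": 175},
  {"x": 0, "y": 0, "z": 0, "rx": 0, "ry": 0, "rz": 0, "claw": 175},
  {"x": 0, "y": 0, "z": 0, "rx": 0, "ry": 0, "rz": 0, "claw": 175},
])

```text
time_s: 10.92
position: [0.5803, -0.1607, 0.0513]
tcp_rot: [[0.133, 0.991, -0.001], [0.991, -0.133, 0.001], [0.001, -0.002, -1.0]]
force: [0.8, -0.8, 1.3]
opening: 0.316
grasp_force: 0.2
```

```bash
python3 s.py
```

```text
t 10.925 pos [ 0.58026 -0.16069  0.05134] yaw 82.331 zax [-0.0014  0.0011 -1.    ] F [ 0.81 -0.77  1.29] open 0.3156 g 0.19
t from pins mm 0.58 lat mm -0.75 F along -0.65
```

apply_moves([
  {"x": 0, "y": 0, "z": 0, "rx": 0, "ry": 0, "rz": 0, "claw": 145},
  {"x": 0, "y": 0, "z": 0, "rx": 0, "ry": 0, "rz": 0, "claw": 145},
  {"x": 0, "y": 0, "z": 0, "rx": 0, "ry": 0, "rz": 0, "claw": 145},
])

```text
time_s: 11.3
position: [0.5806, -0.1614, 0.0513]
tcp_rot: [[0.134, 0.991, -0.001], [0.991, -0.134, 0.0], [0.0, -0.001, -1.0]]
force: [0.1, 0.1, -0.1]
opening: 0.426
grasp_force: 0.0
```

```bash
python3 s.py
```

```text
t 11.3 pos [ 0.58063 -0.16144  0.05125] yaw 82.308 zax [-6.e-04  3.e-04 -1.e+00] F [ 0.09  0.09 -0.11] open 0.4259 g 0.0
t from pins mm -0.11 lat mm -0.28 F along 0.1
```

```bash
cat > f.py <<'E'
from h import *
c=np.array([.58173,-.15542]);d=np.array([np.cos(np.radians(82.32)),np.sin(np.radians(82.32))]);n=np.array([d[1],-d[0]])
for nm in ['wrist','scene','side']:
    im,w=cloud(nm);np.savez('/tmp/f_%s.npz'%nm,im=im,w=w)
    g=w[...,:2]-c;t=g@d;s=g@n;z=w[...,2]
    for sg in (1,-1):
        for z0 in np.arange(.02,.09,.01):
            m=(s*sg>.0135)&(s*sg<.06)&(abs(t+.006)<.03)&(z>z0)&(z<z0+.01)
            if m.sum()>3: print(nm,sg,round(z0,3),m.sum(),'t',np.percentile(t[m],[2,98]).round(4),'|s|',np.percentile(s[m]*sg,[2,98]).round(4))
a=np.load('/tmp/f_scene.npz')['im'];p=camera_params('scene');R=np.array(p['orientation']);q=R.T@(np.array([.581,-.161,.05])-np.array(p['xyz']));u=int(p['cx']-p['fx']*q[0]/q[2]);v=int(p['cy']+p['fy']*q[1]/q[2])
cr=a[v-45:v+45,u-60:u+60];x=cv2.resize(cr[:,:,::-1],(600,450),interpolation=cv2.INTER_CUBIC);cv2.imwrite('pics/f1.png',cv2.convertScaleAbs(x,alpha=1.5))
print(u,v)
E
python3 f.py
```

```text
wrist 1 0.04 81 t [-0.0085 -0.0005] |s| [0.0136 0.0171]
wrist 1 0.05 181 t [-0.0108  0.0061] |s| [0.0178 0.0265]
wrist 1 0.06 198 t [-0.0067  0.0061] |s| [0.0178 0.0266]
wrist 1 0.07 253 t [-0.0017  0.0061] |s| [0.0178 0.0272]
wrist 1 0.08 250 t [-0.0121  0.0062] |s| [0.0179 0.0295]
wrist -1 0.04 93 t [-0.0086  0.    ] |s| [0.0136 0.0193]
wrist -1 0.05 171 t [-0.0106  0.0061] |s| [0.0191 0.0278]
wrist -1 0.06 203 t [-0.0064  0.0062] |s| [0.0191 0.0278]
wrist -1 0.07 255 t [-0.0016  0.0063] |s| [0.0191 0.0286]
wrist -1 0.08 248 t [-0.0112  0.0062] |s| [0.0191 0.0307]
scene 1 0.03 9 t [-0.0342 -0.0073] |s| [0.0135 0.0154]
scene 1 0.04 17 t [-0.0347 -0.0099] |s| [0.0135 0.023 ]
scene 1 0.05 32 t [-0.0317  0.0038] |s| [0.0136 0.0288]
scene 1 0.06 19 t [-0.0156  0.0007] |s| [0.0217 0.029 ]
scene 1 0.07 11 t [-0.0164  0.0037] |s| [0.0202 0.0301]
scene -1 0.05 20 t [-0.0169 -0.0012] |s| [0.0168 0.0248]
scene -1 0.06 22 t [-0.0162 -0.0016] |s| [0.0168 0.0268]
scene -1 0.07 20 t [-0.0161  0.0012] |s| [0.0172 0.0252]
scene -1 0.08 16 t [-0.0167  0.0017] |s| [0.0176 0.0278]
side 1 0.05 7 t [-0.0177  0.0029] |s| [0.0148 0.0244]
side 1 0.06 12 t [-0.0139  0.0067] |s| [0.016  0.0242]
side 1 0.07 11 t [-0.0166  0.0071] |s| [0.0156 0.0238]
side 1 0.08 12 t [-0.0156  0.0054] |s| [0.0192 0.0306]
side -1 0.04 5 t [-0.0341 -0.0061] |s| [0.0137 0.0199]
side -1 0.05 8 t [-0.0336  0.0055] |s| [0.0141 0.0272]
side -1 0.06 11 t [-0.0149  0.0048] |s| [0.0227 0.0302]
side -1 0.07 11 t [-0.0151  0.0057] |s| [0.0187 0.03  ]
side -1 0.08 11 t [-0.0156  0.0074] |s| [0.0223 0.0325]
233 290
```

View pics/f1.png

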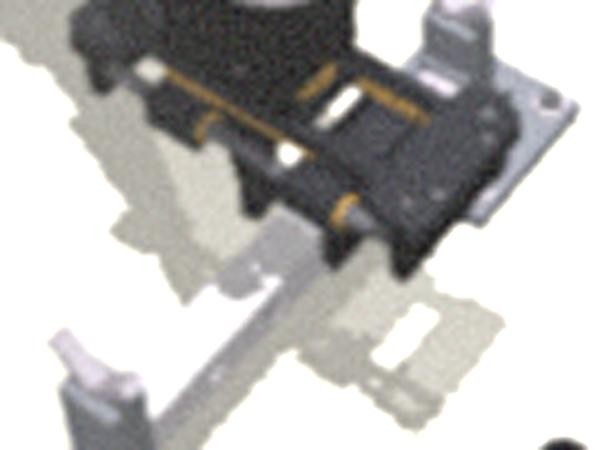

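The crop shows the finger stubs ending near the sleeve's top half, with the pins visible below them. So the fingertips actually hang at z≈0.05, higher than assumed. Measuring the tip height.

```bash
python3 - <<'E'
from h import *
f=np.load('/tmp/f_wrist.npz');w=f['w']
c=np.array([.58173,-.15542]);d=np.array([np.cos(np.radians(82.32)),np.sin(np.radians(82.32))]);n=np.array([d[1],-d[0]])
g=w[...,:2]-c;t=g@d;s=g@n;z=w[...,2]
for sg in (1,-1):
    for s0 in (.018,.02,.022,.024,.026,.028):
        m=(s*sg>s0)&(s*sg<s0+.002)&(abs(t-.006)<.0015)
        if m.any(): print(sg,s0,m.sum(),'zmin',z[m].min().round(4),'zmax',z[m].max().round(4))
    m=(s*sg>.0176)&(s*sg<.06)&(t>-.03)&(t<.03)&(z>.015)
    i=np.argsort(z[m])[:8];print(sg,np.c_[t[m],s[m],z[m]][i].round(4).tolist())
E
```

```text
1 0.018 42 zmin -0.0019 zmax 0.0869
1 0.02 42 zmin -0.0019 zmax 0.0868
1 0.022 250 zmin -0.0013 zmax 0.1312
1 0.024 157 zmin -0.0013 zmax 0.091
1 0.026 107 zmin -0.0019 zmax 0.0915
1 0.028 47 zmin -0.002 zmax 0.0911
1 [[0.0038, 0.0197, 0.0496], [-0.0137, 0.0179, 0.0505], [0.0041, 0.0206, 0.0505], [0.0041, 0.019, 0.0506], [0.0059, 0.0249, 0.0506], [0.0042, 0.0211, 0.0507], [-0.0141, 0.0179, 0.0507], [0.0031, 0.0179, 0.0508]]
-1 0.018 25 zmin -0.0012 zmax 0.086
-1 0.02 41 zmin -0.0013 zmax 0.0877
-1 0.022 163 zmin -0.0016 zmax 0.1306
-1 0.024 177 zmin -0.0017 zmax 0.1264
-1 0.026 156 zmin -0.0013 zmax 0.0912
-1 0.028 74 zmin -0.0017 zmax 0.0912
-1 [[0.0053, -0.0264, 0.049], [0.0026, -0.0194, 0.0496], [-0.0145, -0.0193, 0.05], [0.004, -0.0193, 0.0501], [0.0042, -0.0219, 0.0505], [0.0042, -0.023, 0.0507], [0.0042, -0.0208, 0.0507], [0.0043, -0.0197, 0.051]]
```

The fingertips are at z≈0.050 while the reported TCP z is 0.051, so I need to go about 24 mm deeper for the pads to meet the pins.

apply_moves([
  {"x": -3, "y": 0, "z": 0, "rx": 0, "ry": 0, "rz": 0, "claw": 60},
  {"x": -3, "y": 0, "z": 0, "rx": 0, "ry": 0, "rz": 0, "claw": 60},
  {"x": -3, "y": 0, "z": 8, "rx": 0, "ry": 0, "rz": 0, "claw": 60},
  {"x": -3, "y": 0, "z": 16, "rx": 0, "ry": 0, "rz": 0, "claw": 60},
  {"x": -3, "y": 0, "z": 24, "rx": 0, "ry": 0, "rz": 0, "claw": 60},
  {"x": -3, "y": 0, "z": 24, "rx": 0, "ry": 0, "rz": 0, "claw": 100},
  {"x": -3, "y": 0, "z": 24, "rx": 0, "ry": 0, "rz": 0, "claw": 130},
  {"x": -3, "y": 0, "z": 24, "rx": 0, "ry": 0, "rz": 0, "claw": 140},
])

```text
time_s: 12.45
position: [0.5807, -0.1647, 0.0276]
tcp_rot: [[0.134, 0.991, 0.001], [0.991, -0.134, -0.0], [-0.0, 0.001, -1.0]]
force: [0.8, -0.3, 0.5]
opening: 0.518
grasp_force: 0.0
```

```bash
python3 s.py; python3 f.py | grep wrist; python3 e.py
```

```text
t 12.45 pos [ 0.58073 -0.16471  0.02762] yaw 82.309 zax [ 6.e-04 -3.e-04 -1.e+00] F [ 0.82 -0.28  0.49] open 0.5181 g 0.0
t from pins mm -3.34 lat mm 0.25 F along -0.17
wrist 1 0.02 56 t [-0.0165  0.0028] |s| [0.0222 0.0309]
wrist 1 0.03 214 t [-0.0132  0.0029] |s| [0.0221 0.0309]
wrist 1 0.04 315 t [-0.008   0.0029] |s| [0.0137 0.0307]
wrist 1 0.05 261 t [-0.0042  0.0031] |s| [0.0222 0.0323]
wrist 1 0.06 212 t [-0.0179  0.003 ] |s| [0.0221 0.0338]
wrist 1 0.07 450 t [-0.018 -0.006] |s| [0.0221 0.0271]
wrist 1 0.08 213 t [-0.0145  0.0013] |s| [0.0267 0.0273]
wrist -1 0.02 54 t [-0.0162  0.0028] |s| [0.0225 0.0311]
wrist -1 0.03 214 t [-0.0136  0.0031] |s| [0.0224 0.0313]
wrist -1 0.04 317 t [-0.0073  0.003 ] |s| [0.0138 0.0311]
wrist -1 0.05 260 t [-0.004  0.003] |s| [0.0225 0.0328]
wrist -1 0.06 208 t [-0.0173  0.0031] |s| [0.0224 0.0343]
wrist -1 0.07 453 t [-0.0179 -0.0059] |s| [0.0224 0.0275]
wrist -1 0.08 213 t [-0.0144  0.0018] |s| [0.0271 0.0276]
{'collarneg': (np.float32(124.69), np.float64(52.91)), 'collarpos': (np.float32(136.78), np.float64(44.83)), 'footneg': (np.float32(96.27), np.float64(72.61)), 'footpos': (np.float32(100.57), np.float64(69.31))}
{'collarneg': (np.float32(133.79), np.float64(54.12)), 'collarpos': (np.float32(154.25), np.float64(45.95)), 'footneg': (np.float32(92.82), np.float64(71.44)), 'footpos': (np.float32(97.36), np.float64(69.17))}
```

apply_moves([
  {"x": 0, "y": 0, "z": 0, "rx": 0, "ry": 0, "rz": 0, "claw": 146},
  {"x": 0, "y": 0, "z": 0, "rx": 0, "ry": 0, "rz": 0, "claw": 150},
  {"x": 0, "y": 0, "z": 0, "rx": 0, "ry": 0, "rz": 0, "claw": 155},
  {"x": 0, "y": 0, "z": 0, "rx": 0, "ry": 0, "rz": 0, "claw": 160},
  {"x": 0, "y": 0, "z": 0, "rx": 0, "ry": 0, "rz": 0, "claw": 165},
  {"x": 0, "y": 0, "z": 0, "rx": 0, "ry": 0, "rz": 0, "claw": 165},
])

```text
time_s: 13.4
position: [0.5799, -0.1645, 0.0273]
tcp_rot: [[0.134, 0.991, -0.001], [0.991, -0.134, 0.0], [0.0, -0.001, -1.0]]
force: [-2.4, 0.2, 1.3]
opening: 0.355
grasp_force: 3.1
```

```bash
python3 s.py
```

```text
t 13.4 pos [ 0.57986 -0.1645   0.02734] yaw 82.324 zax [-1.3e-03  3.0e-04 -1.0e+00] F [-2.45  0.16  1.27] open 0.3546 g 3.13
t from pins mm -3.25 lat mm -0.63 F along -0.17
```

apply_moves([
  {"x": 0, "y": 0, "z": 0, "rx": 0, "ry": 0, "rz": 0, "claw": 170},
  {"x": 0, "y": 0, "z": 0, "rx": 0, "ry": 0, "rz": 0, "claw": 175},
  {"x": 0, "y": 0, "z": 0, "rx": 0, "ry": 0, "rz": 0, "claw": 180},
  {"x": 0, "y": 0, "z": 0, "rx": 0, "ry": 0, "rz": 0, "claw": 185},
  {"x": 0, "y": 0, "z": 0, "rx": 0, "ry": 0, "rz": 0, "claw": 195},
  {"x": 0, "y": 0, "z": 0, "rx": 0, "ry": 0, "rz": 0, "claw": 225},
  {"x": 0, "y": 0, "z": 0, "rx": 0, "ry": 0, "rz": 0, "claw": 255},
  {"x": 0, "y": 0, "z": 0, "rx": 0, "ry": 0, "rz": 0, "claw": 255},
])

```text
time_s: 14.4
position: [0.5809, -0.1647, 0.0274]
tcp_rot: [[0.134, 0.991, 0.001], [0.991, -0.134, -0.0], [-0.0, 0.001, -1.0]]
force: [1.6, -0.7, -0.4]
opening: 0.282
grasp_force: 30.0
```

```bash
python3 s.py
```

```text
t 14.4 pos [ 0.58086 -0.16469  0.02737] yaw 82.309 zax [ 8.e-04 -2.e-04 -1.e+00] F [ 1.6  -0.68 -0.36] open 0.2819 g 30.0
t from pins mm -3.3 lat mm 0.38 F along -0.46
```

Now the pads feel the springs (3 N) and close to the walls. Pushing gently.

apply_moves([
  {"x": 1, "y": 0, "z": 0, "rx": 0, "ry": 0, "rz": 0, "claw": 255},
  {"x": 2, "y": 0, "z": 0, "rx": 0, "ry": 0, "rz": 0, "claw": 255},
  {"x": 3, "y": 0, "z": 0, "rx": 0, "ry": 0, "rz": 0, "claw": 255},
  {"x": 4, "y": 0, "z": 0, "rx": 0, "ry": 0, "rz": 0, "claw": 255},
  {"x": 5, "y": 0, "z": 0, "rx": 0, "ry": 0, "rz": 0, "claw": 255},
  {"x": 6, "y": 0, "z": 0, "rx": 0, "ry": 0, "rz": 0, "claw": 255},
])

```text
time_s: 15.15
position: [0.5811, -0.1634, 0.0274]
tcp_rot: [[0.132, 0.991, 0.0], [0.991, -0.132, -0.007], [-0.007, 0.001, -1.0]]
force: [-3.6, -15.8, -3.5]
opening: 0.283
grasp_force: 30.0
```

```bash
python3 s.py
```

```text
t 15.15 pos [ 0.58108 -0.16344  0.02738] yaw 82.418 zax [ 0.     -0.0067 -1.    ] F [ -3.55 -15.84  -3.49] open 0.2828 g 30.0
t from pins mm -2.04 lat mm 0.43 F along -16.17
```

apply_moves([
  {"x": 1, "y": 0, "z": 0, "rx": 0, "ry": 0, "rz": 0, "claw": 255},
  {"x": 2, "y": 0, "z": 0, "rx": 0, "ry": 0, "rz": 0, "claw": 255},
  {"x": 2, "y": 0, "z": 0, "rx": 0, "ry": 0, "rz": 0, "claw": 255},
  {"x": 2, "y": 0, "z": 0, "rx": 0, "ry": 0, "rz": 0, "claw": 255},
])

```text
time_s: 15.65
position: [0.5812, -0.1626, 0.0274]
tcp_rot: [[0.132, 0.991, -0.0], [0.991, -0.132, -0.008], [-0.008, 0.001, -1.0]]
force: [-4.6, -17.7, -3.9]
opening: 0.281
grasp_force: 30.0
```

```bash
python3 s.py
```

```text
t 15.65 pos [ 0.58117 -0.16258  0.02737] yaw 82.423 zax [-1.e-04 -8.e-03 -1.e+00] F [ -4.56 -17.69  -3.89] open 0.2807 g 30.0
t from pins mm -1.17 lat mm 0.4 F along -18.14
```

Moving now (0.9 mm at 18 N). Continuing.

apply_moves([
  {"x": 1, "y": 0, "z": 0, "rx": 0, "ry": 0, "rz": 0, "claw": 255},
  {"x": 2, "y": 0, "z": 0, "rx": 0, "ry": 0, "rz": 0, "claw": 255},
  {"x": 3, "y": 0, "z": 0, "rx": 0, "ry": 0, "rz": 0, "claw": 255},
  {"x": 4, "y": 0, "z": 0, "rx": 0, "ry": 0, "rz": 0, "claw": 255},
])

```text
time_s: 16.15
position: [0.5814, -0.1612, 0.0274]
tcp_rot: [[0.131, 0.991, -0.001], [0.991, -0.131, -0.011], [-0.011, 0.001, -1.0]]
force: [-5.3, -19.7, -2.8]
opening: 0.284
grasp_force: 30.0
```

```bash
python3 s.py
```

```text
t 16.15 pos [ 0.58138 -0.16118  0.02737] yaw 82.474 zax [-6.000e-04 -1.130e-02 -9.999e-01] F [ -5.29 -19.69  -2.75] open 0.2842 g 30.0
t from pins mm 0.24 lat mm 0.42 F along -20.22
```

apply_moves([
  {"x": 1, "y": 0, "z": 0, "rx": 0, "ry": 0, "rz": 0, "claw": 255},
  {"x": 2, "y": 0, "z": 0, "rx": 0, "ry": 0, "rz": 0, "claw": 255},
  {"x": 3, "y": 0, "z": 0, "rx": 0, "ry": 0, "rz": 0, "claw": 255},
  {"x": 4, "y": 0, "z": 0, "rx": 0, "ry": 0, "rz": 0, "claw": 255},
  {"x": 5, "y": 0, "z": 0, "rx": 0, "ry": 0, "rz": 0, "claw": 255},
  {"x": 6, "y": 0, "z": 0, "rx": 0, "ry": 0, "rz": 0, "claw": 255},
])

```text
time_s: 16.9
position: [0.5827, -0.1512, 0.0274]
tcp_rot: [[0.132, 0.991, 0.0], [0.991, -0.132, -0.006], [-0.006, 0.001, -1.0]]
force: [-3.3, -13.6, -3.4]
opening: 0.283
grasp_force: 30.0
```

```bash
python3 s.py
```

```text
t 16.9 pos [ 0.58272 -0.15119  0.02739] yaw 82.405 zax [ 1.0e-04 -6.1e-03 -1.0e+00] F [ -3.29 -13.6   -3.36] open 0.2826 g 30.0
t from pins mm 10.33 lat mm 0.41 F along -13.92
```

Pins are under the wall and it slides. Moving another 16 mm, then measuring.

apply_moves([
  {"x": 2, "y": 0, "z": 0, "rx": 0, "ry": 0, "rz": 0, "claw": 255},
  {"x": 4, "y": 0, "z": 0, "rx": 0, "ry": 0, "rz": 0, "claw": 255},
  {"x": 6, "y": 0, "z": 0, "rx": 0, "ry": 0, "rz": 0, "claw": 255},
  {"x": 8, "y": 0, "z": 0, "rx": 0, "ry": 0, "rz": 0, "claw": 255},
  {"x": 10, "y": 0, "z": 0, "rx": 0, "ry": 0, "rz": 0, "claw": 255},
  {"x": 12, "y": 0, "z": 0, "rx": 0, "ry": 0, "rz": 0, "claw": 255},
  {"x": 14, "y": 0, "z": 0, "rx": 0, "ry": 0, "rz": 0, "claw": 255},
  {"x": 16, "y": 0, "z": 0, "rx": 0, "ry": 0, "rz": 0, "claw": 255},
])

```text
time_s: 17.9
position: [0.5848, -0.1354, 0.0274]
tcp_rot: [[0.132, 0.991, -0.0], [0.991, -0.132, -0.006], [-0.006, 0.001, -1.0]]
force: [-2.8, -13.3, -2.1]
opening: 0.281
grasp_force: 30.0
```

```bash
python3 s.py; python3 - <<'E'
from h import *
im,w=cloud('wrist')
c=np.array([.58173,-.15542]);d=np.array([np.cos(np.radians(82.32)),np.sin(np.radians(82.32))]);n=np.array([d[1],-d[0]])
g=w[...,:2]-c;t=g@d;s=g@n;z=w[...,2]
dark=im.max(-1)<90
for lo,hi in((.0115,.016),):
    m=(abs(s)>lo)&(abs(s)<hi)&(z>.05)&(z<.064)&(t>.045);print(m.sum(),np.percentile(t[m],[3,50,97]))
col=im[:,246:262].mean((1,2)); tt=np.nanmedian(t[:,246:262],1)
o=[(i,round(float(tt[i])*1e3,1),int(col[i])) for i in range(60,200)]
print([x for x in o if 70<x[1]<105])
E
```

```text
t 17.9 pos [ 0.58479 -0.13535  0.02738] yaw 82.413 zax [-2.0e-04 -6.2e-03 -1.0e+00] F [ -2.79 -13.34  -2.15] open 0.2806 g 30.0
t from pins mm 26.3 lat mm 0.35 F along -13.59
832 [0.04730604 0.07785781 0.10449304]
[(71, 104.8, 140), (72, 104.5, 108), (73, 104.5, 73), (74, 104.5, 61), (75, 104.5, 61), (76, 104.5, 61), (77, 104.5, 61), (78, 104.5, 70), (79, 104.5, 98), (80, 104.1, 125), (81, 103.8, 132), (82, 103.4, 133), (83, 103.1, 133), (84, 102.7, 133), (85, 102.3, 133), (86, 102.0, 133), (87, 101.6, 133), (88, 101.2, 133), (89, 100.9, 127), (90, 100.5, 130), (91, 100.3, 173), (92, 99.9, 188), (93, 99.5, 191), (94, 99.2, 191), (95, 98.8, 191), (96, 98.4, 191), (97, 98.0, 191), (98, 97.6, 191), (99, 97.3, 190), (100, 96.9, 187), (101, 96.5, 185), (102, 96.1, 181), (103, 95.7, 163), (104, 95.3, 134), (105, 94.9, 116), (106, 94.6, 117), (107, 94.2, 124), (108, 93.8, 127), (109, 93.4, 127), (110, 93.0, 127), (111, 92.6, 127), (112, 92.2, 127), (113, 91.8, 127), (114, 91.4, 127), (115, 91.1, 127), (116, 90.7, 127), (117, 90.3, 127), (118, 89.9, 127), (119, 89.5, 127), (120, 89.1, 127), (121, 88.7, 127), (122, 88.3, 126), (123, 87.9, 127), (124, 87.5, 126), (125, 87.1, 126), (126, 86.7, 126), (127, 86.3, 126), (128, 85.9, 126), (129, 85.5, 126), (130, 85.1, 126), (131, 84.7, 126), (132, 84.3, 126), (133, 83.9, 123), (134, 83.5, 108), (135, 83.4, 71), (136, 83.1, 47), (137, 82.7, 44), (138, 82.3, 44), (139, 81.9, 44), (140, 81.5, 44), (141, 81.1, 44), (142, 80.8, 44), (143, 80.3, 44), (144, 80.0, 45), (145, 79.5, 44), (146, 79.1, 44), (147, 78.7, 44), (148, 78.3, 45), (149, 77.9, 45), (150, 77.5, 45), (151, 77.1, 45), (152, 76.7, 45), (153, 76.3, 45), (154, 75.9, 50), (155, 75.5, 78), (156, 74.8, 120), (157, 74.4, 137), (158, 73.9, 142), (159, 73.6, 143), (160, 73.1, 143), (161, 72.7, 143), (162, 72.3, 143), (163, 71.9, 143), (164, 71.5, 143), (165, 71.0, 143), (166, 70.6, 143), (167, 70.2, 143)]
```

Travel is about 30.6 mm by collar and TCP alike. Slowing down: another 7.5 mm.

apply_moves([
  {"x": 1.5, "y": 0, "z": 0, "rx": 0, "ry": 0, "rz": 0, "claw": 255},
  {"x": 3, "y": 0, "z": 0, "rx": 0, "ry": 0, "rz": 0, "claw": 255},
  {"x": 4.5, "y": 0, "z": 0, "rx": 0, "ry": 0, "rz": 0, "claw": 255},
  {"x": 6, "y": 0, "z": 0, "rx": 0, "ry": 0, "rz": 0, "claw": 255},
  {"x": 7, "y": 0, "z": 0, "rx": 0, "ry": 0, "rz": 0, "claw": 255},
  {"x": 7.5, "y": 0, "z": 0, "rx": 0, "ry": 0, "rz": 0, "claw": 255},
])

```text
time_s: 18.7
position: [0.5859, -0.1265, 0.0274]
tcp_rot: [[0.132, 0.991, 0.0], [0.991, -0.132, -0.004], [-0.004, 0.001, -1.0]]
force: [-1.7, -10.3, -0.6]
opening: 0.284
grasp_force: 30.0
```

```bash
python3 s.py
```

```text
t 18.7 pos [ 0.58595 -0.12651  0.02736] yaw 82.387 zax [ 0.     -0.0042 -1.    ] F [ -1.66 -10.29  -0.63] open 0.2843 g 30.0
t from pins mm 35.21 lat mm 0.32 F along -10.42
```

Travel is ≈39.7 mm and the force has dropped. Releasing, then rising and backing off to view the pins.

apply_moves([
  {"x": -3, "y": 0, "z": 0, "rx": 0, "ry": 0, "rz": 0, "claw": 200},
  {"x": -3, "y": 0, "z": 0, "rx": 0, "ry": 0, "rz": 0, "claw": 100},
  {"x": -3, "y": 0, "z": 0, "rx": 0, "ry": 0, "rz": 0, "claw": 30},
  {"x": -3, "y": 0, "z": 0, "rx": 0, "ry": 0, "rz": 0, "claw": 30},
  {"x": -13, "y": 0, "z": -30, "rx": 0, "ry": 0, "rz": 0, "claw": 0},
  {"x": -33, "y": 0, "z": -75, "rx": 0, "ry": 0, "rz": 0, "claw": 0},
  {"x": -43, "y": 0, "z": -95, "rx": 0, "ry": 0, "rz": 0, "claw": 0},
  {"x": -43, "y": 0, "z": -95, "rx": 0, "ry": 0, "rz": 0, "claw": 0},
  {"x": -43, "y": 0, "z": -95, "rx": 0, "ry": 0, "rz": 0, "claw": 0},
  {"x": -43, "y": 0, "z": -95, "rx": 0, "ry": 0, "rz": 0, "claw": 0},
])

```text
time_s: 19.95
position: [0.5793, -0.165, 0.1208]
tcp_rot: [[0.133, 0.991, -0.003], [0.991, -0.133, 0.002], [0.001, -0.003, -1.0]]
force: [0.1, -0.1, 0.1]
opening: 0.996
grasp_force: 0.0
```

```bash
python3 s.py; python3 q.py w5; python3 - <<'E'
from h import *
im,w=cloud('wrist')
c=np.array([.58173,-.15542]);d=np.array([np.cos(np.radians(82.32)),np.sin(np.radians(82.32))]);n=np.array([d[1],-d[0]])
g=w[...,:2]-c;t=g@d;s=g@n;z=w[...,2]
for sg in(1,-1):
    m=(s*sg>.0135)&(s*sg<.022)&(z>.036)&(z<.053)&(t>-.02)&(t<.02);print(sg,m.sum(),np.percentile(t[m],[2,50,98]).round(4),'max s',np.sort(s[m]*sg)[-3:])
col=im[:,246:262].mean((1,2)); tt=np.nanmedian(t[:,246:262],1);dk=[round(float(tt[i])*1e3,1) for i in range(384) if col[i]<60 and .07<tt[i]<.12];print('collar',dk[:2],dk[-2:])
E
```

```text
t 19.95 pos [ 0.57928 -0.16501  0.12083] yaw 82.344 zax [-0.0029  0.0016 -1.    ] F [ 0.11 -0.09  0.14] open 0.9958 g 0.0
t from pins mm -3.83 lat mm -1.14 F along -0.08
[[-47.5, 0.2, 24.7], [-42.5, 0.2, 24.5], [-37.5, 0.2, 24.4], [-32.5, 0.2, 24.2], [-27.5, 0.2, 24.1], [-22.5, -0.2, 24.6], [-17.5, -0.2, 24.6], [-12.5, -0.3, 24.5], [-7.5, -0.3, 24.4], [-2.5, -0.3, 24.2], [2.5, 0.1, 24.7], [7.5, 0.1, 24.6], [12.5, 0.1, 24.5], [17.5, 0.1, 24.4], [22.5, 0.1, 24.2], [27.5, -0.2, 24.6], [32.5, -0.3, 24.6], [37.5, -0.3, 24.5], [42.5, -0.3, 24.4], [47.5, -0.3, 24.2], [52.5, 0.0, 24.8], [57.5, 0.0, 24.7]]
pin 1 33 -0.004649816969435525 -0.009073234285907398 -0.0010008581936578546
pin -1 28 -0.00456128715345453 -0.008337261775134837 -0.0010865094006831087
1 42 [-0.0085 -0.0046 -0.0008] max s [0.0172044  0.01725517 0.01727601]
-1 44 [-0.0086 -0.0045 -0.0012] max s [0.01730995 0.01732498 0.01735887]
collar [109.7, 104.5] [85.6, 85.0]
```

View pics/w5.png

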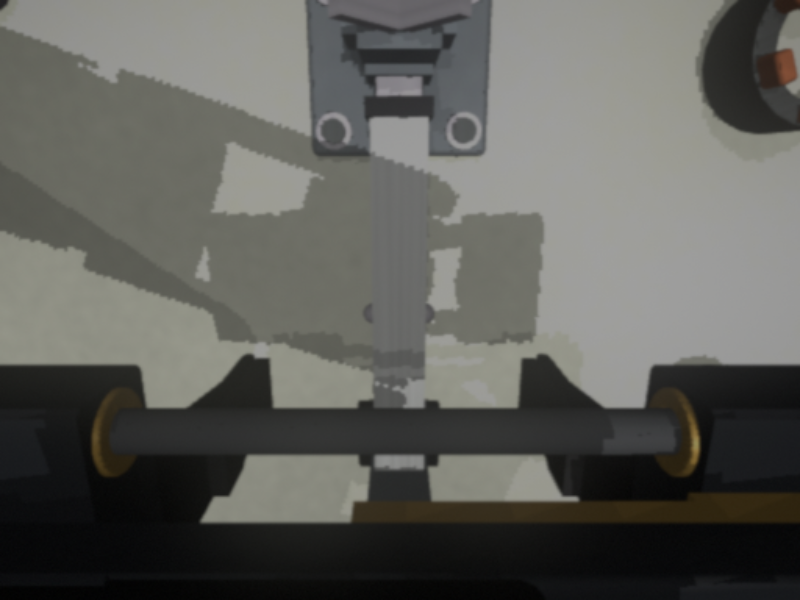

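Both pins are fully out at (370,313) and (430,313), 17.3 mm from the axis, and the collar has shifted 40 mm: latched. On to the short rotor.

apply_moves([
  {"x": 0, "y": 0, "z": -50, "rx": 0, "ry": 0, "rz": 0.1, "claw": 0},
  {"x": 20, "y": 0, "z": -95, "rx": 0, "ry": 0, "rz": 0.2, "claw": 0},
  {"x": 70, "y": -2, "z": -110, "rx": 0, "ry": 0, "rz": 0.4, "claw": 0},
  {"x": 130, "y": -4, "z": -110, "rx": 0, "ry": 0, "rz": 0.4, "claw": 0},
  {"x": 190, "y": -6, "z": -110, "rx": 0, "ry": 0, "rz": 0.4, "claw": 0},
  {"x": 250, "y": -8, "z": -110, "rx": 0, "ry": 0, "rz": 0.4, "claw": 0},
  {"x": 305, "y": -9, "z": -110, "rx": 0, "ry": 0, "rz": 0.4, "claw": 0},
  {"x": 345, "y": -11, "z": -110, "rx": 0, "ry": 0, "rz": 0.4, "claw": 0},
  {"x": 356, "y": -11, "z": -110, "rx": 0, "ry": 0, "rz": 0.4, "claw": 0},
  {"x": 356, "y": -11, "z": -110, "rx": 0, "ry": 0, "rz": 0.4, "claw": 0},
])

```text
time_s: 21.3
position: [0.6167, 0.1884, 0.2317]
tcp_rot: [[0.174, 0.985, -0.001], [0.985, -0.174, -0.001], [-0.001, -0.001, -1.0]]
force: [-0.2, -0.8, 0.1]
opening: 0.999
grasp_force: 0.0
```

apply_moves([
  {"x": 0, "y": 0, "z": 0, "rx": 0, "ry": 0, "rz": 0, "claw": 0},
  {"x": 0, "y": 0, "z": 0, "rx": 0, "ry": 0, "rz": 0, "claw": 0},
])

```text
time_s: 21.55
position: [0.6172, 0.1866, 0.2323]
tcp_rot: [[0.177, 0.984, -0.0], [0.984, -0.177, -0.0], [-0.0, -0.0, -1.0]]
force: [-0.4, 0.2, -0.1]
opening: 1.0
grasp_force: 0.0
```

```bash
cat > rr.py <<'E'
from h import *
st=read_state();im,w=cloud('wrist');np.savez('/tmp/wr.npz',im=im,w=w);cv2.imwrite('pics/wr.png',cv2.resize(im[:,:,::-1],(800,600)))
print(st['position'].round(4),np.degrees(np.arctan2(st['tcp_rot'][1,0],st['tcp_rot'][0,0])).round(2))
c=np.array([.627,.248]);yaw=79.9
z=w[...,2]
for k in range(4):
    d=np.array([np.cos(np.radians(yaw)),np.sin(np.radians(yaw))]);n=np.array([d[1],-d[0]])
    t=(w[...,:2]-c)@d;s=(w[...,:2]-c)@n
    m=(abs(s)<.03)&(abs(t)<.15)
    b=[]
    for a in np.arange(-.12,.12,.004):
        q=m&(t>a)&(t<a+.004)&(z>.052)&(z<.085)
        if q.sum()>8 and (abs(a+.002)<.024 or z[q].max()<.063):
            b.append((a+.002,(s[q].min()+s[q].max())/2))
    b=np.array(b);pf=np.polyfit(b[:,0],b[:,1],1);yaw-=np.degrees(np.arctan(pf[0]));c=c+n*pf[1]
    cm=m&(z>.07)&(z<.085);tc=np.percentile(t[cm],[1,99]);c=c+d*tc.mean()*(k<3)
T=t[m&(z>.05)&(z<.085)]
print('c',c.round(4),'yaw',yaw.round(2),'core t',tc.round(4),'shaft t',T.min().round(4),T.max().round(4),'ztop',np.percentile(z[cm],95).round(4),pf,len(b))
E
python3 rr.py
```

```text
[0.6172 0.1866 0.2323] 79.79
c [0.6271 0.2477] yaw 80.51 core t [-0.0305  0.0305] shaft t -0.1178 0.107 ztop 0.0748 [-4.36338151e-11 -2.16298462e-12] 46
```

View pics/wr.png

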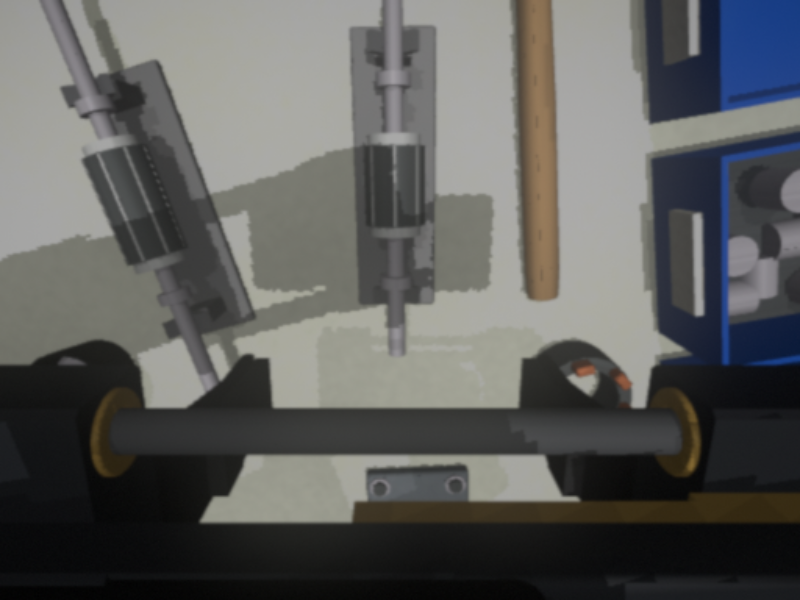

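The view shows the short rotor's core at (395,185), aligned with the gripper, and its carrier clear of the mallet and the long rotor. Descending on it.

apply_moves([
  {"x": 30, "y": -1, "z": 20, "rx": 0, "ry": 0, "rz": -0.12, "claw": 0},
  {"x": 60, "y": -1, "z": 60, "rx": 0, "ry": 0, "rz": -0.12, "claw": 0},
  {"x": 61, "y": -1, "z": 100, "rx": 0, "ry": 0, "rz": -0.12, "claw": 0},
  {"x": 61, "y": -1, "z": 100, "rx": 0, "ry": 0, "rz": -0.12, "claw": 0},
  {"x": 61, "y": -1, "z": 100, "rx": 0, "ry": 0, "rz": -0.12, "claw": 0},
  {"x": 61, "y": -1, "z": 100, "rx": 0, "ry": 0, "rz": -0.12, "claw": 0},
])

```text
time_s: 22.35
position: [0.6284, 0.2481, 0.1348]
tcp_rot: [[0.164, 0.987, 0.004], [0.987, -0.164, 0.001], [0.002, 0.004, -1.0]]
force: [0.2, -0.4, -0.4]
opening: 0.997
grasp_force: 0.0
```

```bash
python3 s.py
```

```text
t 22.35 pos [0.62841 0.24815 0.13484] yaw 80.581 zax [ 4.3e-03  9.0e-04 -1.0e+00] F [ 0.18 -0.36 -0.44] open 0.9974 g 0.0
t from pins mm 412.19 lat mm -7.67 F along -0.33
```

apply_moves([
  {"x": 0, "y": -0.5, "z": 25, "rx": 0, "ry": 0, "rz": 0, "claw": 0},
  {"x": 0, "y": -0.5, "z": 55, "rx": 0, "ry": 0, "rz": 0, "claw": 0},
  {"x": 0, "y": -0.5, "z": 80, "rx": 0, "ry": 0, "rz": 0, "claw": 0},
  {"x": 0, "y": -0.5, "z": 93, "rx": 0, "ry": 0, "rz": 0, "claw": 0},
  {"x": 0, "y": -0.5, "z": 93, "rx": 0, "ry": 0, "rz": 0, "claw": 60},
  {"x": 0, "y": -0.5, "z": 93, "rx": 0, "ry": 0, "rz": 0, "claw": 100},
  {"x": 0, "y": -0.5, "z": 93, "rx": 0, "ry": 0, "rz": 0, "claw": 120},
])

```text
time_s: 23.22
position: [0.6272, 0.2487, 0.0407]
tcp_rot: [[0.163, 0.987, 0.002], [0.987, -0.163, 0.001], [0.001, 0.002, -1.0]]
force: [0.6, 0.1, -0.2]
opening: 0.745
grasp_force: 0.0
```

```bash
python3 s.py
```

```text
t 23.225 pos [0.62719 0.24872 0.04074] yaw 80.628 zax [ 2.4e-03  6.0e-04 -1.0e+00] F [ 0.61  0.1  -0.16] open 0.745 g 0.0
t from pins mm 412.59 lat mm -8.95 F along 0.18
```

apply_moves([
  {"x": 0, "y": 0, "z": 0, "rx": 0, "ry": 0, "rz": 0, "claw": 128},
  {"x": 0, "y": 0, "z": 0, "rx": 0, "ry": 0, "rz": 0, "claw": 134},
  {"x": 0, "y": 0, "z": 0, "rx": 0, "ry": 0, "rz": 0, "claw": 142},
  {"x": 0, "y": 0, "z": 0, "rx": 0, "ry": 0, "rz": 0, "claw": 155},
  {"x": 0, "y": 0, "z": 0, "rx": 0, "ry": 0, "rz": 0, "claw": 200},
  {"x": 0, "y": 0, "z": 0, "rx": 0, "ry": 0, "rz": 0, "claw": 255},
  {"x": 0, "y": 0, "z": 0, "rx": 0, "ry": 0, "rz": 0, "claw": 255},
])

```text
time_s: 24.1
position: [0.6277, 0.2484, 0.0397]
tcp_rot: [[0.163, 0.987, 0.003], [0.987, -0.163, 0.0], [0.001, 0.003, -1.0]]
force: [4.8, -1.4, -1.9]
opening: 0.449
grasp_force: 30.0
```

```bash
python3 s.py
```

```text
t 24.1 pos [0.62774 0.24835 0.0397 ] yaw 80.626 zax [ 3.1e-03  1.0e-04 -1.0e+00] F [ 4.8  -1.35 -1.9 ] open 0.4487 g 30.0
t from pins mm 412.3 lat mm -8.36 F along -0.7
```

Gripped at 39 mm. Lifting straight up.

apply_moves([
  {"x": 0, "y": 0, "z": -8, "rx": 0, "ry": 0, "rz": 0, "claw": 255},
  {"x": 0, "y": 0, "z": -20, "rx": 0, "ry": 0, "rz": 0, "claw": 255},
  {"x": 0, "y": 0, "z": -50, "rx": 0, "ry": 0, "rz": 0, "claw": 255},
  {"x": 0, "y": 0, "z": -90, "rx": 0, "ry": 0, "rz": 0, "claw": 255},
  {"x": 0, "y": 0, "z": -120, "rx": 0, "ry": 0, "rz": 0, "claw": 255},
  {"x": 0, "y": 0, "z": -130, "rx": 0, "ry": 0, "rz": 0, "claw": 255},
  {"x": 0, "y": 0, "z": -130, "rx": 0, "ry": 0, "rz": 0, "claw": 255},
])

```text
time_s: 24.98
position: [0.6254, 0.2484, 0.1694]
tcp_rot: [[0.163, 0.987, -0.001], [0.987, -0.163, -0.0], [-0.0, -0.001, -1.0]]
force: [0.1, 0.5, -4.9]
opening: 0.454
grasp_force: 30.0
```

```bash
python3 s.py
```

```text
t 24.975 pos [0.62535 0.24841 0.1694 ] yaw 80.642 zax [-1.1e-03 -3.0e-04 -1.0e+00] F [ 0.06  0.54 -4.9 ] open 0.4545 g 30.0
t from pins mm 412.04 lat mm -10.74 F along 0.54
```

apply_moves([
  {"x": -20, "y": 1, "z": 0, "rx": 0, "ry": 0, "rz": 0, "claw": 255},
  {"x": -60, "y": 3, "z": 0, "rx": 0, "ry": 0, "rz": 0, "claw": 255},
  {"x": -110, "y": 6, "z": 0, "rx": 0, "ry": 0, "rz": -0.1, "claw": 255},
  {"x": -165, "y": 9, "z": 0, "rx": 0, "ry": 0, "rz": -0.2, "claw": 255},
  {"x": -220, "y": 12, "z": 0, "rx": 0, "ry": 0, "rz": -0.28, "claw": 255},
  {"x": -275, "y": 15, "z": 0, "rx": 0, "ry": 0, "rz": -0.28, "claw": 255},
  {"x": -325, "y": 18, "z": 0, "rx": 0, "ry": 0, "rz": -0.28, "claw": 255},
  {"x": -365, "y": 21, "z": 0, "rx": 0, "ry": 0, "rz": -0.28, "claw": 255},
  {"x": -388, "y": 22, "z": 0, "rx": 0, "ry": 0, "rz": -0.28, "claw": 255},
  {"x": -395.5, "y": 22.4, "z": 0, "rx": 0, "ry": 0, "rz": -0.28, "claw": 255},
])

```text
time_s: 26.22
position: [0.5821, -0.1474, 0.1679]
tcp_rot: [[0.137, 0.991, -0.003], [0.991, -0.137, 0.001], [0.001, -0.003, -1.0]]
force: [-0.5, 1.0, -3.4]
opening: 0.447
grasp_force: 30.0
```

apply_moves([
  {"x": 0, "y": 0, "z": 0, "rx": 0, "ry": 0, "rz": 0, "claw": 255},
  {"x": 0, "y": 0, "z": 0, "rx": 0, "ry": 0, "rz": 0, "claw": 255},
  {"x": 0, "y": 0, "z": 0, "rx": 0, "ry": 0, "rz": 0, "claw": 255},
  {"x": 0, "y": 0, "z": 0, "rx": 0, "ry": 0, "rz": 0, "claw": 255},
])

```text
time_s: 26.72
position: [0.5841, -0.1445, 0.1694]
tcp_rot: [[0.133, 0.991, 0.0], [0.991, -0.133, 0.0], [0.0, 0.0, -1.0]]
force: [-0.2, -1.6, -4.9]
opening: 0.453
grasp_force: 30.0
```

```bash
python3 s.py; cat > k.py <<'E'
from h import *
c=np.array([.58173,-.15542]);d=np.array([np.cos(np.radians(82.32)),np.sin(np.radians(82.32))]);n=np.array([d[1],-d[0]])
Z=read_state()['position'][2]+.0153
im,w=cloud('wrist');t=(w[...,:2]-c)@d;s=(w[...,:2]-c)@n;z=w[...,2]
b=[]
for a in np.arange(.03,.14,.004):
    q=(abs(s)<.03)&(t>a)&(t<a+.004)&(z>Z-.015)&(z<Z+.03)
    if q.sum()>5:b.append((a+.002,(s[q].min()+s[q].max())/2,np.ptp(s[q]),z[q].max()-Z,q.sum()))
print((np.array(b)*1e3).round(1).tolist())
q=(abs(s)<.008)&(t>.08)&(z>Z-.015)&(z<Z+.02);print('shaft end t',t[q].max() if q.any() else None)
E
python3 k.py
```

```text
t 26.725 pos [ 0.58406 -0.14454  0.16943] yaw 82.385 zax [ 0.  0. -1.] F [-0.25 -1.55 -4.86] open 0.4531 g 30.0
t from pins mm 17.1 lat mm 0.85 F along -1.57
[[32.0, 0.7, 39.9, 21.1, 703000.0], [36.0, 0.5, 39.5, 20.3, 985000.0], [40.0, 0.5, 34.0, 17.6, 1021000.0], [44.0, 0.5, 33.1, 17.6, 651000.0], [48.0, 0.5, 11.8, 6.4, 216000.0], [52.0, 0.4, 11.7, 6.4, 221000.0], [56.0, 0.5, 11.6, 6.6, 225000.0], [60.0, 0.4, 11.5, 6.9, 228000.0], [64.0, 0.4, 11.4, 6.9, 231000.0], [68.0, 0.4, 11.3, 7.0, 197000.0], [72.0, 0.1, 21.5, 12.2, 459000.0], [76.0, 0.5, 21.9, 11.8, 501000.0], [80.0, 0.3, 21.0, 10.6, 297000.0], [84.0, 0.4, 11.9, 6.8, 252000.0], [88.0, 0.4, 11.9, 6.8, 281000.0], [92.0, 0.4, 11.7, 6.5, 283000.0], [96.0, 0.5, 11.7, 6.7, 289000.0], [100.0, 0.5, 11.6, 7.0, 286000.0], [104.0, 0.4, 11.4, 6.8, 294000.0], [108.0, 0.5, 11.3, 7.5, 299000.0], [112.0, 0.4, 11.2, 7.1, 297000.0], [116.0, 0.5, 12.0, 6.8, 321000.0], [120.0, 0.4, 12.0, 7.2, 335000.0], [124.0, 0.4, 11.8, 7.5, 291000.0]]
shaft end t 0.12684113687132315
```

```bash
python3 - <<'E'
from h import *
c=np.array([.58173,-.15542]);d=np.array([np.cos(np.radians(82.32)),np.sin(np.radians(82.32))]);n=np.array([d[1],-d[0]])
im,w=cloud('wrist');np.savez('/tmp/k.npz',im=im,w=w);t=(w[...,:2]-c)@d;s=(w[...,:2]-c)@n;z=w[...,2]
v=(abs(s)>.008)&(abs(s)<.02)&(z>.09)&(z<.114)&(t>.09)&(t<.14);print('vee',v.sum(),np.percentile(t[v],[2,50,98]) if v.any() else 0,np.where(v)[0].min() if v.any() else 0)
b=(abs(s)<.012)&(abs(s)>.0075)&(t>.06)&(t<.09)&(z>.17)&(z<.2);print('bearing',np.percentile(t[b],[2,50,98]))
r=(abs(s)<.005)&(t>.09)&(z>.17);print('shaft rows',np.where(r)[0].min(),t[r].max())
f=(z>.008)&(z<.016)&(abs(s)<.05)&(t>.05)&(t<.13);print('foot front',np.percentile(t[f],2))
cv2.imwrite('pics/k.png',cv2.resize(im[:,:,::-1],(800,600)))
# first rotor view: bearing & near end
g=np.load('/tmp/wr.npz');W=g['w'];c2=np.array([.6271,.2477]);y=np.radians(80.51);d2=np.array([np.cos(y),np.sin(y)]);n2=np.array([d2[1],-d2[0]])
t=(W[...,:2]-c2)@d2;s=(W[...,:2]-c2)@n2;z=W[...,2]
for sg in(1,-1):
    b=(abs(s)<.012)&(abs(s)>.0075)&(t*sg>.04)&(t*sg<.075)&(z>.05)&(z<.07);print('bearing0',sg,b.sum(),np.percentile(t[b],[2,50,98]) if b.any() else 0)
E
```

```text
vee 606 [0.10951662 0.11420592 0.11937711] 50
bearing [0.07009026 0.07430233 0.07785711]
shaft rows 0 0.12561120123030256
foot front 0.07097059629651817
bearing0 1 84 [0.05962702 0.06281827 0.06747759]
bearing0 -1 112 [-0.07494638 -0.06682969 -0.0601198 ]
```

View pics/k.png

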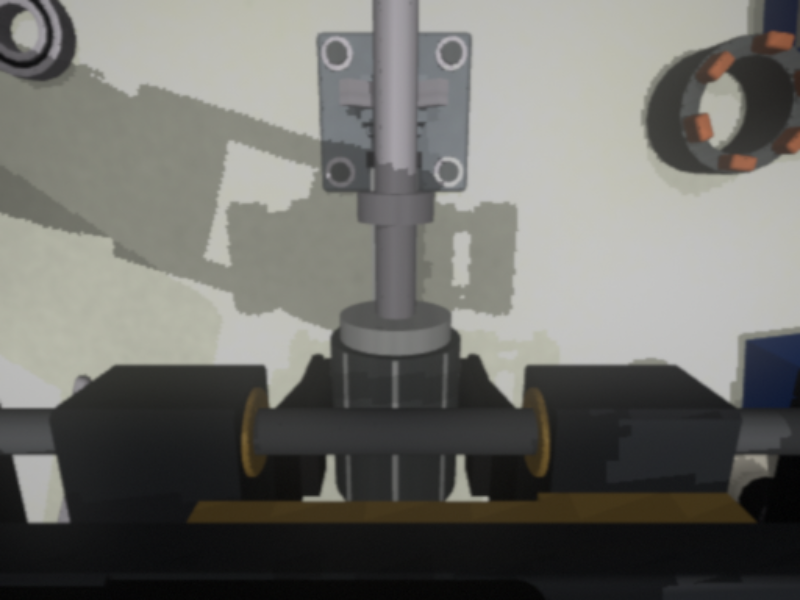

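The view shows the rotor centred above the cradle, with its bearing at (395,205) about 41 mm short of the fixed vee at (395,95). Lowering it with a 2 mm correction.

apply_moves([
  {"x": -1, "y": -0.4, "z": 15, "rx": 0, "ry": 0, "rz": 0, "claw": 255},
  {"x": -2, "y": -0.4, "z": 35, "rx": 0, "ry": 0, "rz": 0, "claw": 255},
  {"x": -2, "y": -0.4, "z": 55, "rx": 0, "ry": 0, "rz": 0, "claw": 255},
  {"x": -2, "y": -0.4, "z": 68, "rx": 0, "ry": 0, "rz": 0, "claw": 255},
  {"x": -2, "y": -0.4, "z": 74, "rx": 0, "ry": 0, "rz": 0, "claw": 255},
  {"x": -2, "y": -0.4, "z": 76, "rx": 0, "ry": 0, "rz": 0, "claw": 255},
  {"x": -2, "y": -0.4, "z": 76, "rx": 0, "ry": 0, "rz": 0, "claw": 255},
  {"x": -2, "y": -0.4, "z": 76, "rx": 0, "ry": 0, "rz": 0, "claw": 255},
])

```text
time_s: 27.82
position: [0.5838, -0.1475, 0.094]
tcp_rot: [[0.134, 0.991, 0.001], [0.991, -0.134, -0.001], [-0.0, 0.001, -1.0]]
force: [0.4, -0.1, -5.3]
opening: 0.449
grasp_force: 30.0
```

```bash
python3 s.py
```

```text
t 27.825 pos [ 0.58376 -0.1475   0.09405] yaw 82.312 zax [ 1.3e-03 -6.0e-04 -1.0e+00] F [ 0.38 -0.14 -5.34] open 0.4486 g 30.0
t from pins mm 14.12 lat mm 0.96 F along -0.09
```

apply_moves([
  {"x": 0, "y": -0.5, "z": 2, "rx": 0, "ry": 0, "rz": 0, "claw": 255},
  {"x": 0, "y": -0.5, "z": 4, "rx": 0, "ry": 0, "rz": 0, "claw": 255},
  {"x": 0, "y": -0.5, "z": 6, "rx": 0, "ry": 0, "rz": 0, "claw": 255},
  {"x": 0, "y": -0.5, "z": 7, "rx": 0, "ry": 0, "rz": 0, "claw": 255},
  {"x": 0, "y": -0.5, "z": 8, "rx": 0, "ry": 0, "rz": 0, "claw": 255},
  {"x": 0, "y": -0.5, "z": 8, "rx": 0, "ry": 0, "rz": 0, "claw": 255},
])

```text
time_s: 28.58
position: [0.5828, -0.1473, 0.0853]
tcp_rot: [[0.134, 0.991, 0.0], [0.991, -0.134, -0.0], [-0.0, 0.0, -1.0]]
force: [0.2, -0.1, -3.7]
opening: 0.452
grasp_force: 30.0
```

```bash
python3 s.py
```

```text
t 28.575 pos [ 0.58283 -0.14727  0.08531] yaw 82.313 zax [ 0.e+00 -1.e-04 -1.e+00] F [ 0.16 -0.08 -3.73] open 0.4515 g 30.0
t from pins mm 14.22 lat mm 0.0 F along -0.06
```

Nearly touching. Half-millimetre steps now.

apply_moves([
  {"x": 0, "y": 0, "z": 0.5, "rx": 0, "ry": 0, "rz": 0, "claw": 255},
  {"x": 0, "y": 0, "z": 1, "rx": 0, "ry": 0, "rz": 0, "claw": 255},
  {"x": 0, "y": 0, "z": 1.5, "rx": 0, "ry": 0, "rz": 0, "claw": 255},
  {"x": 0, "y": 0, "z": 1.5, "rx": 0, "ry": 0, "rz": 0, "claw": 255},
])

```text
time_s: 29.08
position: [0.5832, -0.1474, 0.0846]
tcp_rot: [[0.133, 0.991, 0.001], [0.991, -0.133, -0.001], [-0.0, 0.001, -1.0]]
force: [-0.2, -0.2, 1.8]
opening: 0.453
grasp_force: 30.0
```

```bash
python3 s.py
```

```text
t 29.075 pos [ 0.58319 -0.14737  0.0846 ] yaw 82.329 zax [ 1.1e-03 -5.0e-04 -1.0e+00] F [-0.25 -0.18  1.84] open 0.4531 g 30.0
t from pins mm 14.17 lat mm 0.37 F along -0.21
```

Seated: the force went from −5 to +2 N at the expected height. Releasing and rising.

apply_moves([
  {"x": 0, "y": 0, "z": 0, "rx": 0, "ry": 0, "rz": 0, "claw": 140},
  {"x": 0, "y": 0, "z": 0, "rx": 0, "ry": 0, "rz": 0, "claw": 125},
  {"x": 0, "y": 0, "z": 0, "rx": 0, "ry": 0, "rz": 0, "claw": 80},
  {"x": 0, "y": 0, "z": 0, "rx": 0, "ry": 0, "rz": 0, "claw": 20},
  {"x": 0, "y": 0, "z": 0, "rx": 0, "ry": 0, "rz": 0, "claw": 0},
  {"x": 0, "y": 0, "z": -10, "rx": 0, "ry": 0, "rz": 0, "claw": 0},
  {"x": 0, "y": 0, "z": -40, "rx": 0, "ry": 0, "rz": 0, "claw": 0},
  {"x": 0, "y": 0, "z": -90, "rx": 0, "ry": 0, "rz": 0, "claw": 0},
  {"x": -30, "y": 0, "z": -140, "rx": 0, "ry": 0, "rz": 0, "claw": 0},
  {"x": -60, "y": 0, "z": -160, "rx": 0, "ry": 0, "rz": 0, "claw": 0},
])

```text
time_s: 30.32
position: [0.5763, -0.2078, 0.2485]
tcp_rot: [[0.133, 0.991, 0.006], [0.991, -0.133, -0.004], [-0.003, 0.007, -1.0]]
force: [0.2, 0.3, 0.4]
opening: 0.998
grasp_force: 0.0
```

apply_moves([
  {"x": 0, "y": 0, "z": 0, "rx": 0, "ry": 0, "rz": 0, "claw": 0},
  {"x": 0, "y": 0, "z": 0, "rx": 0, "ry": 0, "rz": 0, "claw": 0},
  {"x": 0, "y": 0, "z": 0, "rx": 0, "ry": 0, "rz": 0, "claw": 0},
  {"x": 0, "y": 0, "z": 0, "rx": 0, "ry": 0, "rz": 0, "claw": 0},
])

```text
time_s: 30.82
position: [0.5744, -0.2056, 0.2428]
tcp_rot: [[0.133, 0.991, -0.002], [0.991, -0.133, 0.001], [0.001, -0.002, -1.0]]
force: [0.1, 0.9, -0.2]
opening: 0.997
grasp_force: 0.0
```

```bash
python3 s.py; python3 - <<'E'
from h import *
c=np.array([.58173,-.15542]);d=np.array([np.cos(np.radians(82.32)),np.sin(np.radians(82.32))]);n=np.array([d[1],-d[0]])
for nm in('wrist','scene'):
    im,w=cloud(nm);t=(w[...,:2]-c)@d;s=(w[...,:2]-c)@n;z=w[...,2]
    k=(abs(s)<.022)&(z>.088)&(z<.125)
    for a in (-.08,-.04,.05,.09,.1,.12):
        q=k&(abs(t-a)<.004)
        if q.sum()>4: print(nm,a,'s',((s[q].min()+s[q].max())/2*1e3).round(1),'w',(np.ptp(s[q])*1e3).round(1),'z',(z[q].max()*1e3).round(1))
    q=k&(abs(s)<.007);print(nm,'ends',np.percentile(t[q],[.2,99.8]).round(4)); q=k&(z>.114)&(abs(t)<.07);print('core',np.percentile(t[q],[1,99]).round(4))
    q=(abs(s)>.009)&(abs(s)<.018)&(z>.1)&(z<.113)&(t>.1)&(t<.13);print('vee',t[q].mean())
    if nm=='wrist': cv2.imwrite('pics/end.png',cv2.resize(im[:,:,::-1],(800,600)))
E
```

```text
t 30.825 pos [ 0.57439 -0.20555  0.24279] yaw 82.37 zax [-0.0019  0.0013 -1.    ] F [ 0.14  0.89 -0.19] open 0.9975 g 0.0
t from pins mm -44.66 lat mm -0.57 F along 0.9
wrist -0.08 s -0.3 w 11.0 z 105.9
wrist -0.04 s 0.2 w 11.6 z 106.5
wrist 0.05 s 0.1 w 10.7 z 106.6
wrist 0.09 s -0.4 w 11.1 z 107.3
wrist 0.1 s -0.5 w 11.0 z 106.4
wrist ends [-0.1099  0.1097]
core [-0.0235  0.0383]
vee nan
scene -0.08 s 3.1 w 8.9 z 106.3
scene -0.04 s 2.0 w 11.1 z 107.3
scene 0.05 s 1.5 w 12.2 z 104.2
scene 0.09 s 1.3 w 10.7 z 105.9
scene 0.1 s 2.1 w 9.4 z 107.1
scene 0.12 s -0.5 w 40.6 z 107.5
scene ends [-0.1107  0.125 ]
core [-0.0245  0.037 ]
vee 0.1136482727684113<stdin>:10: RuntimeWarning: Mean of empty slice.
  ret = ret.dtype.type(ret / rcount)
```

```bash
python3 -c "
from rig import *
print(hand_in())"
```

```text
the job is handed in; nothing more can be done
None
```

I've handed the job in (no verdict came back): the sleeve is latched in the next hole with both pins fully out, and the shorter rotor rests in both vees with its core about 107 mm from the fixed vee (target 105 ± 10). On the first pinch the pads closed above the pins, so for a moment I pushed the sleeve against them with about 26 N total, an estimated 8 N per pin against the 15 N limit.

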